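# Clamp up the glued end of a wooden flower trough

## Task

The unpainted flower trough has just been glued: its end board is started on its dowels but still stands proud. Set the trough upright between the open jaws of the one-hand bar clamp, its two ends facing the pads, let go of it, then pump the clamp's trigger until the end board is drawn fully home and the clamp grips the trough firmly on its own. Pump with a moderate hand and stop once the trigger goes stiff, for too hard a squeeze bruises the soft wood; leave the trough clamped flat on the table, and do not disturb the painted trough or the glue bottle.

Things in the scene. Friction and masses are not known exactly. Their poses are not given: they have to be found in the camera images.
- clamp: One-hand bar clamp, 0.65 kg, loose, lying flat on its side; dark grey, teal trigger. Origin under the housing on the bar's centre line, at table height; z up, +y along the bar to the far jaw, jaws point to +x, handle to -x. Housing 46 (x) by 74 (y), 34 high. Toothed steel bar x -12 to 10, top 22 above the table. It may creep 1 mm or so at a squeeze.
- clamp_grip (a point): Where to take handle and trigger together: (-78, -23.5, 16) mm in the clamp's frame, midway between handle back and trigger front; axes as the clamp's. Handle: y -54 to -30, x -18 to -130, 30 high. Trigger: on its +y side, 10 thick, 4 to 28 above the table, x to -112. Over both, along y: 57 mm at rest, about 37 squeezed; open to 66 between squeezes.
- trigger (a joint): Trigger angle, rad: 0 at rest, 0.22 at its stop; springs back (5 to 8 N at clamp_grip). A full squeeze brings the far jaw about 8 mm nearer; a ratchet keeps it. Under load the trigger stalls short of its stop: fingers at clamp_grip squeezing 30 N stall when the pads press about 25 N, 40 N at about 38 N (0.14 rad), 60 N at 68 N. Let go, the ratchet gives back 3 to 12 N of that.
- near_pad (a point): Centre of the near jaw's pad face (fixed to the housing), at (62, 40, 18) mm in the clamp's frame, facing +y; axes as the clamp's. Pads 46 wide (x), 32 high; both jaws reach from the bar to x = 96 mm and are 34 mm high.
- soft_pad: The far jaw's rubber pad, cream, 46 wide, 32 high. Origin at the centre of its face, which looks along the clamp's -y to the near pad; axes as the clamp's. The two faces stand 160 to 172 mm apart at the start. The rubber gives 1 mm for each 8 N. A firm hold is 20 N or more on this pad; more than 50 N, even for a moment, bruises the wood.
- trough: Unpainted pine flower trough, 0.2 to 0.3 kg, open-topped: 46 wide (its x), 50 high (z), 130 long (y) with the joint closed; walls 8 mm. Origin at the centre of the underside of the closed trough. Fixed end at y = -65 mm, movable end board at +y. Lift it by its long sides. It may stand either way round in the clamp.
- end_board (a joint): How far the end board (12 thick, 46 by 50 mm) still stands out along the trough's +y, in m: 0 is home, 0.006 to 0.012 at the start; the trough is that much longer than 130 mm. It slides on two tight dowels with about 12 N of friction, so the first stiffness of the trigger is only the board being drawn in.
- finished_trough: Bystander: a finished trough of the same size, painted white and planted with silk tulips, 0.45 kg, 90 mm high with its flowers. Origin at the centre of its underside, long along its y.
- glue_bottle: Bystander: a wood-glue bottle, 54 mm wide, 162 mm tall, orange nozzle. Origin at the centre of its underside.
There are look-alikes about, which are no part of the job. Leave any red look-alike of the trough alone.

How it is judged:
By the outcome, as a careful person would: the job done as asked, in the order asked, and still so for the second after the job is handed in, with the robot touching nothing.
It also fails if it takes over 53 s, if anything falls off the work surface, if the arm or the gripper's body presses on something with over 40 N, if the wrist force passes 120 N, or if a joint passes its speed limit or range.

## Robot

A 7-joint arm with a two-finger parallel gripper is mounted at the origin on the work surface. World frame = base frame: x ahead of the robot, y to its left, z up, the work surface at z = 0. Lengths are in m, angles in rad, forces in N, time in s.
With the tool pointing down it reaches from about 0.4 to 0.85 m from the base axis. Payload 4.5 kg.
Tool frame: the origin (TCP) lies midway between the tips of the shut fingers; the grasp point (between the pads) lies 19 mm behind it; z points along the fingers, y is the direction in which the jaws open and shut (so a half turn about z gives the same grasp; the last joint's range is limited). The gripper opens to 85 mm and grips with 20 to 120 N. Pads are 22 mm wide; open, the fingers measure 114 mm over their backs; the gripper's body (76 mm by 85 mm) begins 54 mm behind the grasp point. The pads swing forward as they close: fully open they stand 13 mm farther back than shut.
Start: joints at [-1.079, 0.689, -0.195, 1.565, 0.157, 0.902, -0.215], TCP at [0.276, 0.561, 0.203] pointing down, gripper open.
Joint ranges: [-3.01, 3.01], [-0.46, 2.08], [-1.47, 1.51], [0.13, 2.56], [-1, 4.14], [0.04, 2.09], [-2.66, 2.66]. Speed limits (rad/s): [2.57, 2.57, 3.14, 3.14, 3.14, 3.14, 3.14].

## Interface

Orientations are given as a unit quaternion [w, x, y, z].
In Python, from cell import monitor, imaging, manip gives the robot as it stands.
- The arm moves only by the shell command python3 -m handwheel 'ROWS'. ROWS is a JSON object of lists of equal length, an entry for each row: "delta_pos": the shift along the tool's x, y, z in mm, a list of three; "rot": the turn, a rotation vector about the tool's x, y, z in degrees, a list of three; "claw": the gripper's target within -1 to 1 (shut at 1, half-way at 0, fully open at -1). A call has 1 to 12 rows; each row shifts and turns the commanded pose from where the row before left it, along the tool's axes as they then stand; what a row does not reach is not made up. A row lasts 1/12 s, in which the tool goes at most 41.7 mm and 7.16 degrees, less where a joint would pass 70% of its speed; a pose out of reach is approached as far as the arm can. A call is refused whole if a number of a shift passes 41.7 or a number of a turn 7.16, either way. A call with a gripper value outside its range is refused whole. The fingers move at their own pace and stop on an object; the grip force is fixed at half the most. Time passes only in rows, so rows that do not move let the fingers close. It gives the time, the measured TCP pose, the force and the opening at its end, in the units of the state.
- monitor.state(): the state, without advancing time (a new reading comes with each control period).
- imaging.camera(name): name is "side" or "top" or "wrist"; returns a dict with "image" (400x640x3 uint8, red, green, blue), "intrinsics" (3x3 intrinsics, pixels), "k1" (the pictures are not rectified: a ray, as slopes to the right and down, at radius r is drawn at 1 + k1 r^2 times it, then the intrinsics apply), "eye" and "attitude" of the camera in the world; the wrist camera has in their place "T_tool_cam" (4x4, takes a point from camera to tool coordinates, whose origin is the TCP and whose axes are the flange's). Camera axes: x right, y up, looking along -z (the intrinsics and any distortion apply to the point x, -y, -z); pixel columns grow to the right and rows downward; lengths in m; the calibration is good to about 2 mm. A picture is of the moment at which its call begins: read the wrist's pose just before it. There is no depth.
- manip.sign_off(): hands the job in, once; it reports no verdict.
The state is a dict: "time_s": time; "joints": joint angles; "dq": joint speeds; "tau": joint torques, N m; "ee_pos": TCP position; "eef_rot": TCP orientation; "wrist_force": force on the tool from outside, world axes, zero at the start; "wrist_torque": the same for the moment, N m; "opening": finger opening in m.
Only numpy, scipy, OpenCV 4.12 (cv2) and the standard library are available. Lean on these libraries where they do the work, as an engineer would, in place of code of your own. Each camera call takes 0.05 s, during which the arm holds its last target.

## Working session

There is one attempt and no reset: what is moved stays moved. The work goes in short steps, Python scripts to look and compute and a shell command to move; the robot and the scene stay as the last step left them, time stands still between calls to the robot, and variables do not carry over. Pictures are saved under pics/ and viewed, and the job is handed in when it is done.

```bash
ls; mkdir -p pics; cat > h.py <<'E'
import numpy as np, cv2
from cell import monitor, imaging, manip
from scipy.spatial.transform import Rotation as R
E
python3 - <<'E'
from h import *
s=monitor.state(); print({k:np.round(v,3).tolist() for k,v in s.items()})
for n in ["side","top","wrist"]:
    c=imaging.camera(n); cv2.imwrite(f"pics/{n}0.png",c["image"][:,:,::-1]); print(n,{k:np.round(v,4).tolist() for k,v in c.items() if k!="image"})
E
```

```text
pics
{'time_s': 0.0, 'joints': [-1.079, 0.69, -0.194, 1.566, 0.157, 0.902, -0.215], 'dq': [-0.001, -0.0, 0.001, 0.001, 0.0, -0.0, 0.0], 'tau': [-0.001, -53.961, -1.267, -15.854, 0.009, 0.01, -0.0], 'ee_pos': [0.276, 0.56, 0.202], 'eef_rot': [-0.0, 0.227, 0.974, -0.001], 'wrist_force': [-0.048, 0.113, 0.121], 'wrist_torque': [0.007, 0.011, -0.028], 'opening': 0.085}
side {'intrinsics': [[419.0061, 0.0, 315.7856], [0.0, 419.0061, 192.5156], [0.0, 0.0, 1.0]], 'k1': 0.0363, 'eye': [0.3972, -0.6163, 0.8868], 'attitude': [0.9373, 0.3436, -0.0199, -0.0554]}
top {'intrinsics': [[367.666, 0.0, 317.2298], [0.0, 367.666, 201.447], [0.0, 0.0, 1.0]], 'k1': -0.0881, 'eye': [0.3605, 0.1054, 0.8888], 'attitude': [-0.6977, -0.055, 0.0513, 0.7125]}
wrist {'intrinsics': [[349.0933, 0.0, 321.9732], [0.0, 349.0933, 204.5442], [0.0, 0.0, 1.0]], 'k1': -0.0184, 'T_tool_cam': [[-0.0001, 0.9536, 0.3011, 0.0768], [1.0, 0.0002, -0.0004, -0.002], [-0.0004, 0.3011, -0.9536, -0.1711], [0.0, 0.0, 0.0, 1.0]]}
```

View pics/side0.png

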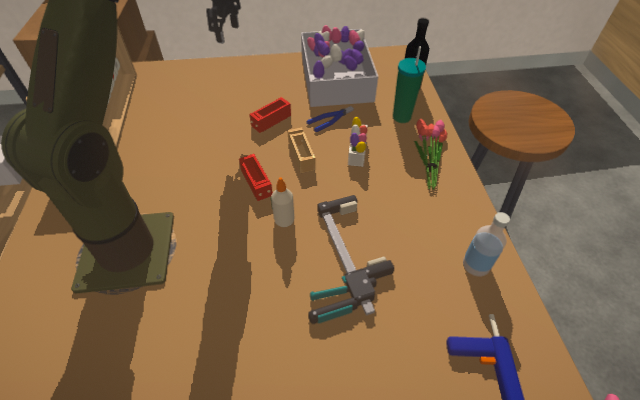

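View pics/top0.png

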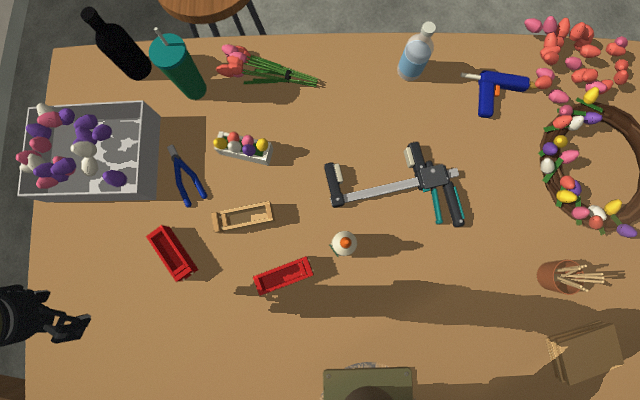

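View pics/wrist0.png

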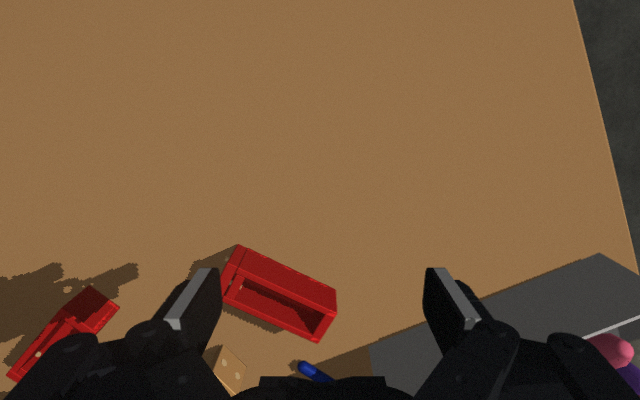

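The top view shows the bare pine trough at about (243,216), the clamp with its housing at (432,178) and far jaw at (334,185), the glue bottle at (344,243) and the white trough at (243,147). I'll zoom in on the trough and clamp.

```bash
python3 - <<'E'
import cv2
a=cv2.imread("pics/top0.png"); 
cv2.imwrite("pics/z1.png",cv2.resize(a[185:265,190:350],None,fx=5,fy=5,interpolation=cv2.INTER_CUBIC))
cv2.imwrite("pics/z2.png",cv2.resize(a[130:240,315:475],None,fx=5,fy=5,interpolation=cv2.INTER_CUBIC))
b=cv2.imread("pics/side0.png")
cv2.imwrite("pics/z3.png",cv2.resize(b[110:190,230:390],None,fx=5,fy=5,interpolation=cv2.INTER_CUBIC))
E
```

```text
(no output)
```

View pics/z1.png

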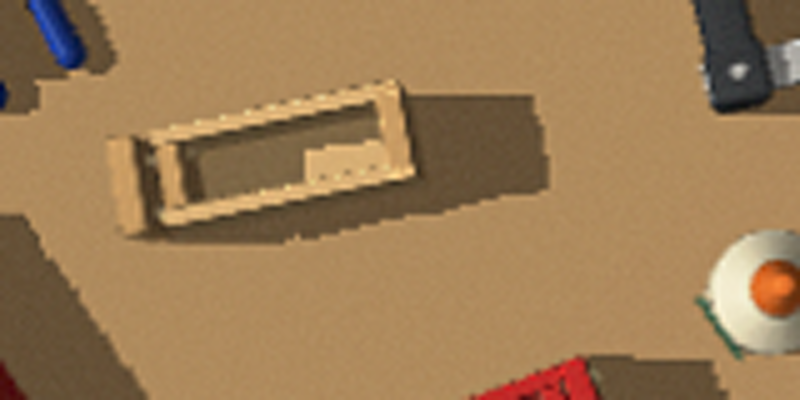

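View pics/z2.png

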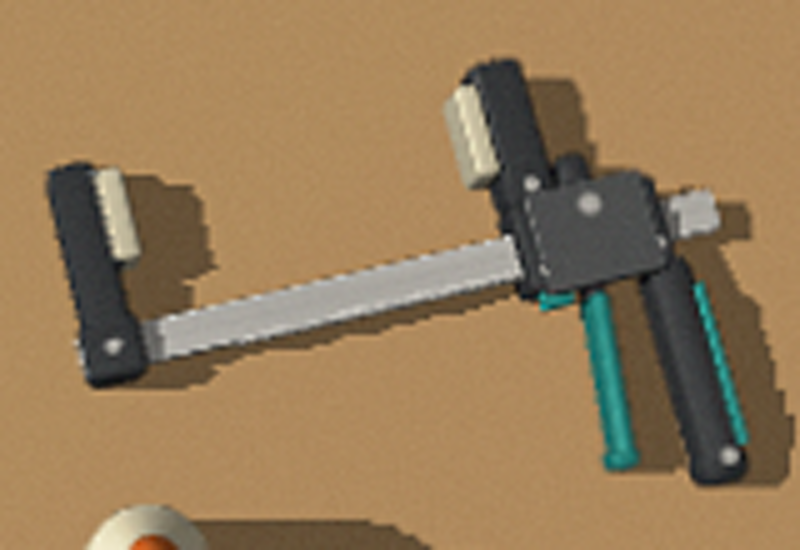

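View pics/z3.png

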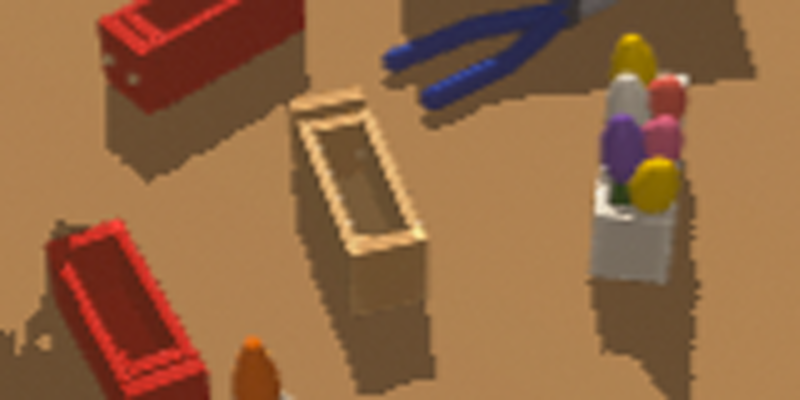

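```bash
cat >> h.py <<'E'
def ray(c,uv,T=None):
    K=c["intrinsics"];k=c["k1"]
    d=(np.asarray(uv,float)-[K[0,2],K[1,2]])/[K[0,0],K[1,1]]
    D=np.linalg.norm(d); r=D
    for _ in range(30): r=D/(1+k*r*r)
    s=d*(r/D if D>0 else 1)
    v=np.array([s[0],-s[1],-1.])
    q=c["attitude"]; return np.array(c["eye"]),R.from_quat([q[1],q[2],q[3],q[0]]).as_matrix()@v
def onz(c,uv,z):
    e,v=ray(c,uv); return (e+v*(z-e[2])/v[2])
def proj(c,p):
    q=c["attitude"];M=R.from_quat([q[1],q[2],q[3],q[0]]).as_matrix()
    x=M.T@(np.asarray(p)-c["eye"]); s=np.array([x[0],-x[1]])/-x[2]; s=s*(1+c["k1"]*(s@s)); K=c["intrinsics"]
    return s*[K[0,0],K[1,1]]+[K[0,2],K[1,2]]
def wristcam(s,c):
    q=s["eef_rot"];M=np.eye(4);M[:3,:3]=R.from_quat([q[1],q[2],q[3],q[0]]).as_matrix();M[:3,3]=s["ee_pos"]
    W=M@c["T_tool_cam"]; x=R.from_matrix(W[:3,:3]).as_quat()
    c["eye"]=W[:3,3];c["attitude"]=np.array([x[3],x[0],x[1],x[2]]); return c
E
python3 - <<'E'
from h import *
c=imaging.camera("top")
def z(o,p,h): 
    return np.round(1000*onz(c,(o[0]+(p[0]+.5)/5-.5,o[1]+(p[1]+.5)/5-.5),h)[:2],1)
o=(190,185)
for n,p in dict(fixT=(400,82),fixB=(414,175),wallLT=(150,135),wallLB=(165,222),bT=(108,138),bB=(126,237),bTi=(138,137),bBi=(148,230)).items(): print(n,z(o,p,.05))
o=(315,130)
for n,p,h in [("barT1",(160,320),.022),("barT2",(515,238),.022),("barB1",(165,360),.022),("barB2",(520,280),.022),("H1",(525,192),.034),("H2",(650,172),.034),("H3",(668,268),.034),("H4",(545,292),.034),
 ("farpad1",(121,170),.034),("farpad2",(139,258),.034),("farjawtip1",(50,172),.034),("farjawtip2",(95,163),.034),("nearpad1",(462,90),.034),("nearpad2",(482,183),.034),("farjawcornerinner",(95,175),.034),("nearjawtipL",(465,75),.034),("nearjawtipR",(520,60),.034),("handleend",(720,480),.03),("trigend",(620,465),.028)]: print(n,z(o,p,h))
E
```

```text
fixT [491.2 218.7]
fixB [447.9 212.3]
wallLT [468.9 335.2]
wallLB [428.4 327.5]
bT [467.9 354.9]
bB [421.8 345.6]
bTi [468.  340.8]
bBi [424.8 335.3]
barT1 [509.5  38. ]
barT2 [ 546.2 -135.5]
barB1 [490.1  36.3]
barB2 [ 525.4 -136.6]
H1 [ 566.  -138.5]
H2 [ 574.9 -200.3]
H3 [ 527.6 -205.4]
H4 [ 517.1 -145. ]
farpad1 [580.6  55.2]
farpad2 [537.5  47.9]
farjawtip1 [580.3  89.1]
farjawtip2 [584.3  67.5]
nearpad1 [ 617.2 -111.2]
nearpad2 [ 570.8 -118. ]
farjawcornerinner [578.4  67.7]
nearjawtipL [ 624.7 -113.1]
nearjawtipR [ 631.9 -140.6]
handleend [ 425.8 -224.5]
trigend [ 434.3 -177.4]
```

```bash
cat >> h.py <<'E'
def yaw(s):
    q=s["eef_rot"]; y=R.from_quat([q[1],q[2],q[3],q[0]]).as_matrix()[:,1]; return np.degrees(np.arctan2(y[1],y[0]))
def plan(target,yawt,n,pos=None,y0=None):
    s=monitor.state(); p=np.array(s["ee_pos"]) if pos is None else np.array(pos); y0=yaw(s) if y0 is None else y0
    dy=(yawt-y0+180)%360-180
    for i in range(n):
        a=np.radians(y0+dy*i/n); X=np.array([-np.sin(a),np.cos(a),0]);Y=np.array([np.cos(a),np.sin(a),0]);d=(np.array(target)-p)/n*1000
        print([round(float(d@X),1),round(float(d@Y),1),round(float(-d[2]),1)],round(-dy/n,2))
E
python3 - <<'E'
from h import *
plan([.457,.283,.2],10.3,9)
E
```

```text
[-31.6, -18.8, 0.3] 5.94
[-33.4, -15.4, 0.3] 5.94
[-34.8, -11.8, 0.3] 5.94
[-35.9, -8.2, 0.3] 5.94
[-36.5, -4.4, 0.3] 5.94
[-36.8, -0.6, 0.3] 5.94
[-36.6, 3.2, 0.3] 5.94
[-36.1, 7.0, 0.3] 5.94
[-35.2, 10.7, 0.3] 5.94
```

```bash
python3 -m handwheel '{"delta_pos":[[-31.6,-18.8,0],[-33.4,-15.4,0],[-34.8,-11.8,0],[-35.9,-8.2,0],[-36.5,-4.4,0],[-36.8,-0.6,0],[-36.6,3.2,0],[-36.1,7,0],[-35.2,10.7,0],[0,0,0],[0,0,0]],"rot":[[0,0,5.94],[0,0,5.94],[0,0,5.94],[0,0,5.94],[0,0,5.94],[0,0,5.94],[0,0,5.94],[0,0,5.94],[0,0,5.94],[0,0,0],[0,0,0]],"claw":[-1,-1,-1,-1,-1,-1,-1,-1,-1,-1,-1]}'
python3 - <<'E'
from h import *
s=monitor.state();c=imaging.camera("wrist");cv2.imwrite("pics/w1.png",c["image"][:,:,::-1]);print(s["ee_pos"],yaw(s),s["joints"])
E
```

```text
time_s: 1.12
ee_pos: [0.4585, 0.2808, 0.2032]
eef_rot: [0.001, 0.643, 0.766, -0.0]
wrist_force: [-0.6, 1.1, -0.1]
opening: 0.0856
[0.45853105 0.28076615 0.20318917] 10.016642558400017 [-0.66070358  0.57230147  0.03960192  1.83727738 -0.02994135  0.73284102
 -0.43032092]
```

View pics/w1.png

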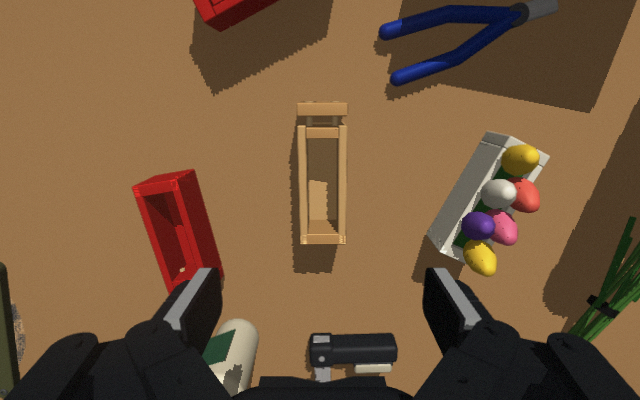

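The wrist view shows the trough aligned with the tool: the proud end board spans (297..347, 103) and the fixed end spans (301..346, 243). The white trough stands well clear on the right.

```bash
python3 - <<'E'
from h import *
a=cv2.imread("pics/w1.png");cv2.imwrite("pics/z4.png",cv2.resize(a[95:255,270:380],None,fx=3.75,fy=3.75,interpolation=cv2.INTER_CUBIC))
s=monitor.state();c=wristcam(s,imaging.camera("wrist"))
for n,p in dict(bL=(297,103),bR=(347,103),fL=(301,243),fR=(346,243),fLi=(301,235),fRi=(346,235),wL=(299.5,126),wR=(347.5,126)).items(): print(n,np.round(1000*onz(c,p,.05),1))
E
```

```text
bL [422.2 346.1  50. ]
bR [466.1 354.   50. ]
fL [447.5 212.6  50. ]
fR [492.2 220.7  50. ]
fLi [446.1 221.2  50. ]
fRi [490.4 229.3  50. ]
wL [427.6 326.6  50. ]
wR [470.6 334.3  50. ]
```

View pics/z4.png

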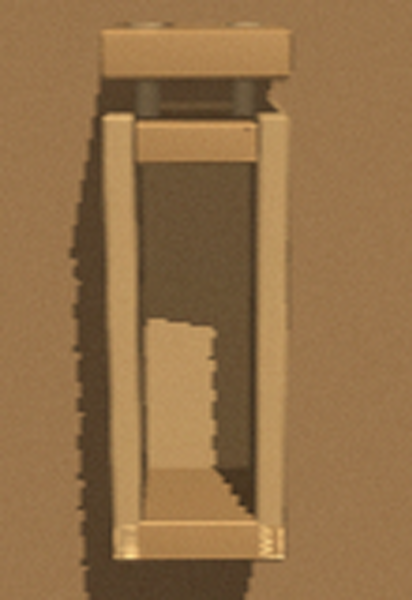

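```bash
python3 -m handwheel '{"delta_pos":[[0,0,37],[0,0,37],[0,0,37],[0,0,37],[0,0,33],[0,0,0],[0,0,0],[0,0,0],[0,0,0],[0,0,0],[0,0,0],[0,0,0]],"rot":[[0,0,-0.4],[0,0,0],[0,0,0],[0,0,0],[0,0,0],[0,0,0],[0,0,0],[0,0,0],[0,0,0],[0,0,0],[0,0,0],[0,0,0]],"claw":[-1,-1,-1,-1,-0.7,-0.4,-0.2,0.2,0.2,0.2,0.2,0.2]}'
```

```text
time_s: 2.22
ee_pos: [0.4578, 0.2839, 0.0235]
eef_rot: [0.0, 0.638, 0.77, 0.001]
wrist_force: [0.3, 0.1, -0.4]
opening: 0.0339
```

```bash
python3 - <<'E'
from h import *
c=imaging.camera("wrist");cv2.imwrite("pics/w2.png",c["image"][:,:,::-1])
c=imaging.camera("side");cv2.imwrite("pics/s2.png",cv2.resize(c["image"][60:260,180:420,::-1],None,fx=3,fy=3))
s=monitor.state(); print(s["opening"],s["ee_pos"])
E
```

```text
0.03393634516993821 [0.45741506 0.28362608 0.02286828]
```

View pics/w2.png

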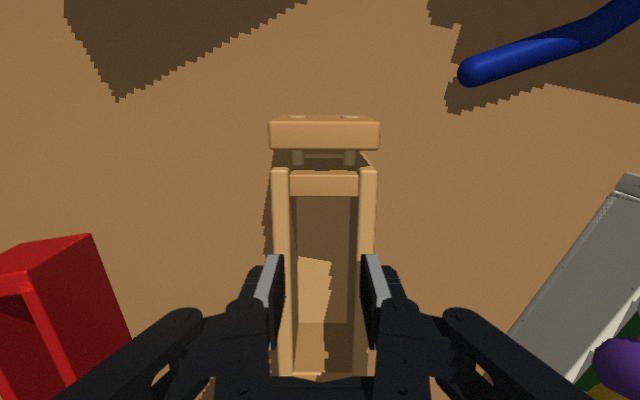

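View pics/s2.png

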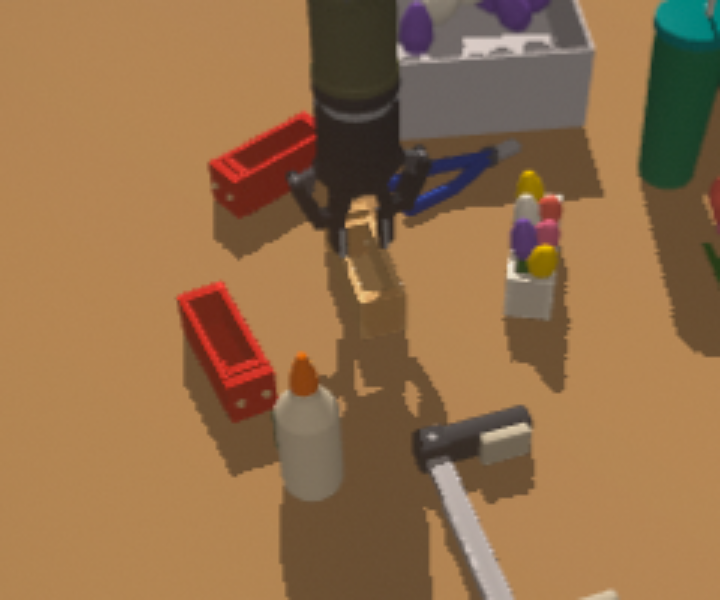

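```bash
python3 -m handwheel '{"delta_pos":[[0,0,0],[0,0,0],[0,0,0]],"rot":[[0,0,0],[0,0,0],[0,0,0]],"claw":[0.5,0.5,0.5]}'
```

```text
time_s: 2.57
ee_pos: [0.457, 0.2834, 0.0222]
eef_rot: [-0.0, 0.638, 0.77, -0.0]
wrist_force: [-0.0, -0.1, 0.4]
opening: 0.021
```

```bash
python3 - <<'E'
from h import *
c=imaging.camera("wrist");cv2.imwrite("pics/w3.png",c["image"][:,:,::-1])
E
```

```text
(no output)
```

View pics/w3.png

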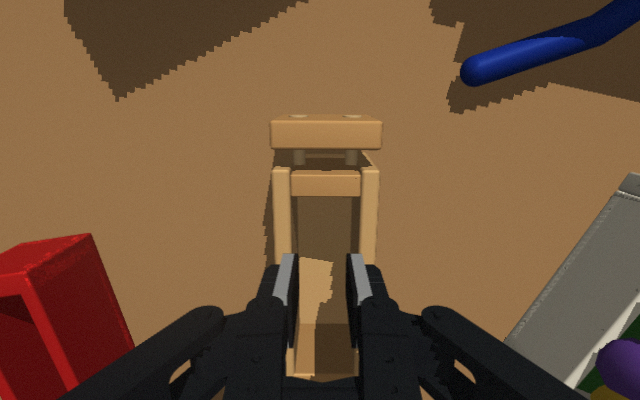

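```bash
python3 - <<'E'
from h import *
s=monitor.state()
for n,(x0,y0,x1,y1) in dict(side=(250,90,350,180),top=(190,170,310,260)).items():
    c=imaging.camera(n);a=cv2.resize(c["image"][y0:y1,x0:x1,::-1],None,fx=6,fy=6,interpolation=cv2.INTER_CUBIC)
    for z,col in ((0,(0,0,255)),(.037,(0,255,0))):
        p=np.array(s["ee_pos"])+[0,0,z]; u=(proj(c,p)-[x0,y0])*6+3; cv2.circle(a,tuple(int(v) for v in u),5,col,-1)
    cv2.imwrite(f"pics/{n}3.png",a)
E
```

```text
(no output)
```

View pics/side3.png

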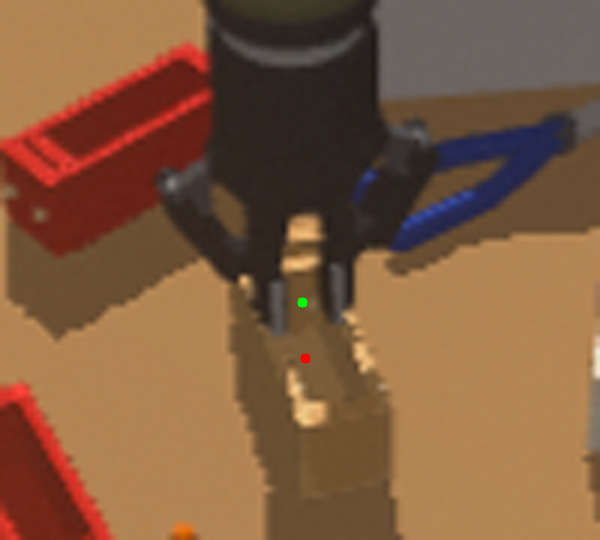

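View pics/top3.png

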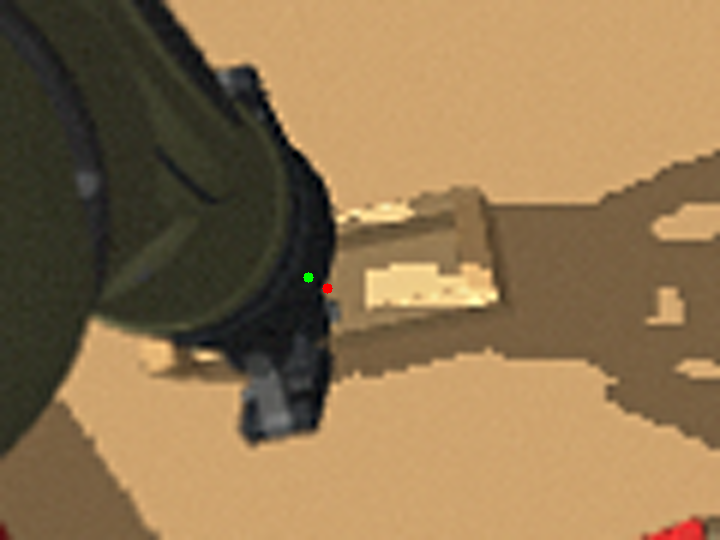

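The tips stand about 35 mm behind the reported TCP: the two views give that, and the fingers shut above the trough without touching it. I'll open, go lower in a guarded step and watch the force.

```bash
python3 -m handwheel '{"delta_pos":[[0,0,0],[0,0,0],[0,0,0],[0,0,0],[0,0,0],[0,0,10],[0,0,10]],"rot":[[0,0,0],[0,0,0],[0,0,0],[0,0,0],[0,0,0],[0,0,0],[0,0,0]],"claw":[-1,-1,-1,-1,-1,-1,-1]}'
python3 -m handwheel '{"delta_pos":[[0,-1,8],[0,0,4],[0,0,0],[0,0,0]],"rot":[[0,0,0],[0,0,0],[0,0,0],[0,0,0]],"claw":[-1,-0.6,-0.3,-0.2]}'
python3 - <<'E'
from h import *
s=monitor.state();c=imaging.camera("wrist");cv2.imwrite("pics/w4.png",c["image"][:,:,::-1]);print(s["ee_pos"],yaw(s),s["opening"])
E
```

```text
time_s: 3.3
ee_pos: [0.4575, 0.2838, 0.0018]
eef_rot: [0.0, 0.638, 0.77, 0.001]
wrist_force: [0.1, -0.2, -0.2]
opening: 0.0853
time_s: 3.63
ee_pos: [0.4557, 0.283, -0.0104]
eef_rot: [-0.0, 0.638, 0.77, -0.001]
wrist_force: [0.2, 0.2, -0.1]
opening: 0.0521
[ 0.45573379  0.28304956 -0.01037049] 10.712283042582781 0.05211057751564098
```

View pics/w4.png

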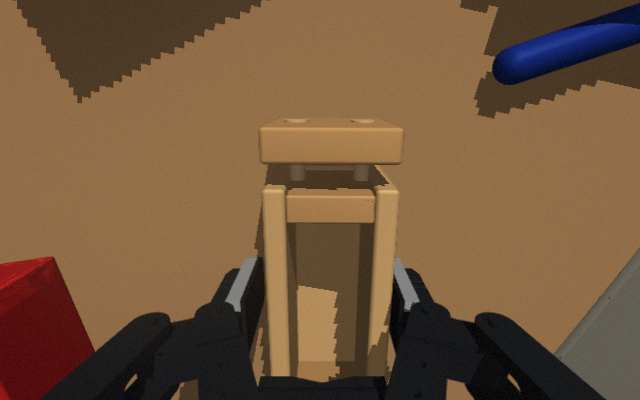

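The pads now straddle the side walls, at columns about 262 and 395, and the trough is centred between them. Closing.

```bash
python3 -m handwheel '{"delta_pos":[[0,0,0],[0,0,0],[0,0,0],[0,0,0]],"rot":[[0,0,0],[0,0,0],[0,0,0],[0,0,0]],"claw":[0.1,0.3,0.5,0.5]}'
python3 -m handwheel '{"delta_pos":[[0,0,-20],[0,0,-35],[0,0,0],[0,0,0]],"rot":[[0,0,0],[0,0,0],[0,0,0],[0,0,0]],"claw":[0.5,0.5,0.5,0.5]}'
python3 - <<'E'
from h import *
s=monitor.state();c=imaging.camera("wrist");cv2.imwrite("pics/w5.png",c["image"][:,:,::-1]);print(s["ee_pos"],yaw(s),s["opening"])
c=imaging.camera("side");cv2.imwrite("pics/s5.png",cv2.resize(c["image"][80:240,220:420,::-1],None,fx=3.5,fy=3.5))
E
```

```text
time_s: 4.02
ee_pos: [0.4567, 0.2835, -0.0093]
eef_rot: [0.0, 0.638, 0.77, 0.001]
wrist_force: [0.9, 0.6, 3.5]
opening: 0.045
time_s: 4.35
ee_pos: [0.4568, 0.2839, 0.0464]
eef_rot: [0.0, 0.638, 0.77, 0.001]
wrist_force: [0.7, -0.5, -3.4]
opening: 0.0456
[0.45682919 0.28393034 0.04643181] 10.71601325593656 0.04562432977464938
```

View pics/w5.png

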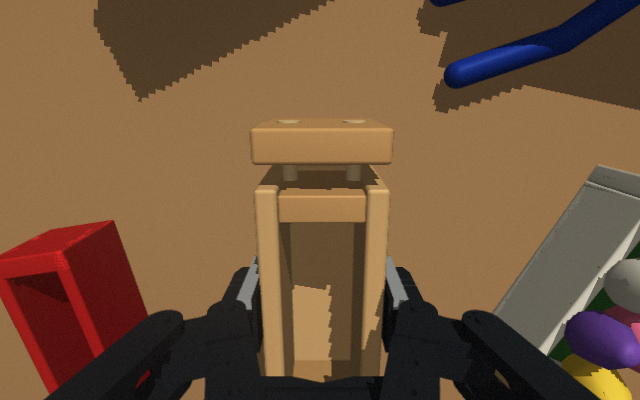

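View pics/s5.png

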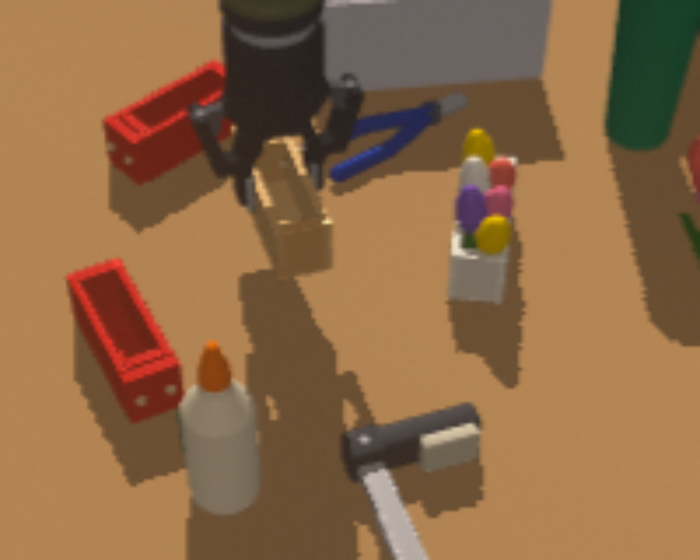

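```bash
cat >> h.py <<'E'
TH=np.radians(11.8); O=np.array([.5415,-.1664])
def C2W(x,y,z,O=O,TH=TH):
    x,y=x/1000,y/1000; return np.array([O[0]+x*np.cos(TH)-y*np.sin(TH),O[1]+x*np.sin(TH)+y*np.cos(TH),z/1000])
E
python3 - <<'E'
from h import *
gap=169.8
pts=[(39,40,34),(85,40,34),(39,40,2),(85,40,2),(39,40+gap,34),(85,40+gap,34),(39,40+gap,2),(85,40+gap,2),(-12,45,22),(10,45,22),(10,180,22),(-12,180,22),(23,37,34),(23,-37,34),(-23,37,34),(-23,-37,34),(-130,-54,30),(-130,-30,30),(-60,-54,30),(-60,-30,30),(96,40,34)]
for n,(x0,y0,x1,y1) in dict(top=(315,130,475,240),side=(300,180,410,330)).items():
    c=imaging.camera(n);k=5 if n=="top" else 4
    src=cv2.imread(f"pics/{n}0.png")
    a=cv2.resize(src[y0:y1,x0:x1],None,fx=k,fy=k,interpolation=cv2.INTER_CUBIC)
    for p in pts:
        u=(proj(c,C2W(*p))-[x0,y0]+.5)*k; cv2.circle(a,tuple(int(round(v)) for v in u),3,(0,0,255),-1)
    cv2.imwrite(f"pics/{n}c.png",a)
    if n=="top": print("bottle",onz(c,(345.5,243),.16))
E
```

```text
bottle [0.38698047 0.05405501 0.16      ]
```

View pics/topc.png

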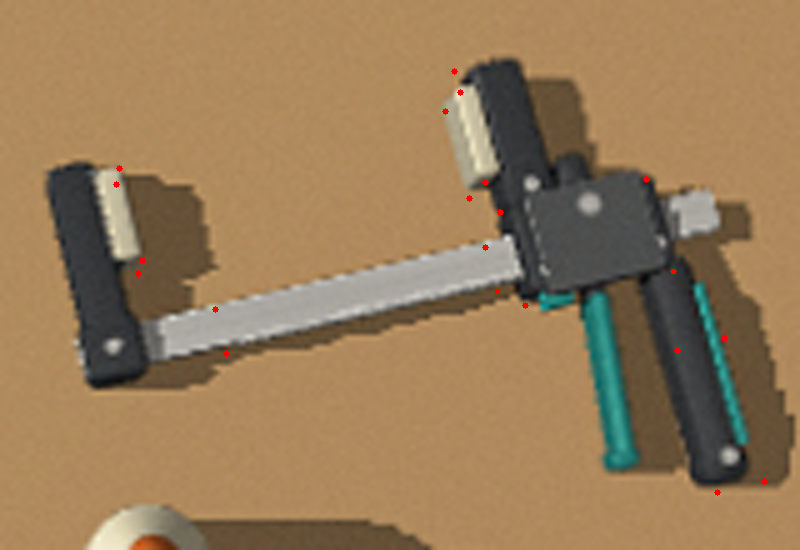

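View pics/sidec.png

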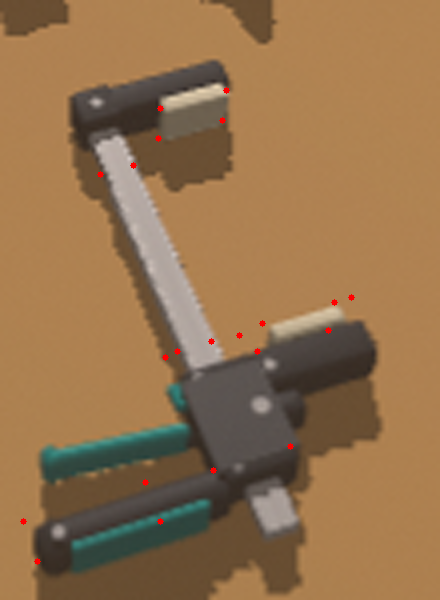

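```bash
python3 - <<'E'
from h import *
t=C2W(62,116.5,0); print(t)
plan([t[0],t[1],.065],11.8,11)
E
```

```text
[ 0.57836599 -0.03968319  0.        ]
[-30.9, 5.6, -1.9] -0.1
[-30.9, 5.5, -1.9] -0.1
[-30.9, 5.5, -1.9] -0.1
[-30.9, 5.4, -1.9] -0.1
[-30.9, 5.4, -1.9] -0.1
[-30.9, 5.3, -1.9] -0.1
[-30.9, 5.2, -1.9] -0.1
[-30.9, 5.2, -1.9] -0.1
[-31.0, 5.1, -1.9] -0.1
[-31.0, 5.1, -1.9] -0.1
[-31.0, 5.0, -1.9] -0.1
```

```bash
python3 -m handwheel '{"delta_pos":[[-20,3.6,-30],[-31,5.5,-22],[-31,5.5,-10],[-31,5.4,0],[-31,5.4,0],[-31,5.3,0],[-31,5.2,0],[-31,5.2,0],[-31,5.1,0],[-31,5.1,0],[-31,5,0],[-11,1.9,0]],"rot":[[0,0,-0.1],[0,0,-0.1],[0,0,-0.1],[0,0,-0.1],[0,0,-0.1],[0,0,-0.1],[0,0,-0.1],[0,0,-0.1],[0,0,-0.1],[0,0,-0.1],[0,0,-0.1],[0,0,0]],"claw":[0.5,0.5,0.5,0.5,0.5,0.5,0.5,0.5,0.5,0.5,0.5,0.5]}'
python3 -m handwheel '{"delta_pos":[[0,0,20],[0,0,20],[0,0,0]],"rot":[[0,0,0],[0,0,0],[0,0,0]],"claw":[0.5,0.5,0.5]}'
python3 - <<'E'
from h import *
s=monitor.state();print(s["ee_pos"],yaw(s),s["opening"],s["joints"])
c=imaging.camera("wrist");cv2.imwrite("pics/w6.png",c["image"][:,:,::-1])
c=imaging.camera("side");cv2.imwrite("pics/s6.png",cv2.resize(c["image"][150:340,250:450,::-1],None,fx=3,fy=3))
c=imaging.camera("top");cv2.imwrite("pics/t6.png",cv2.resize(c["image"][100:250,280:480,::-1],None,fx=3.5,fy=3.5))
E
```

```text
time_s: 5.55
ee_pos: [0.5801, -0.0469, 0.1059]
eef_rot: [0.001, 0.633, 0.774, -0.002]
wrist_force: [0.1, -0.6, -3.4]
opening: 0.0453
time_s: 5.8
ee_pos: [0.5759, -0.0396, 0.063]
eef_rot: [-0.004, 0.631, 0.776, -0.003]
wrist_force: [-1.0, -0.2, -2.6]
opening: 0.0453
[ 0.57590412 -0.03964453  0.06299232] 11.796788817295404 0.04529719518711585 [ 0.03249064  0.82713409 -0.07465845  1.81670236  0.11102613  0.51056253
  0.09033859]
```

View pics/w6.png

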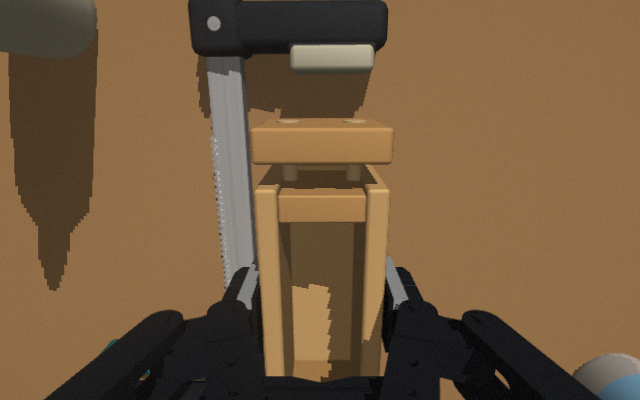

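View pics/s6.png

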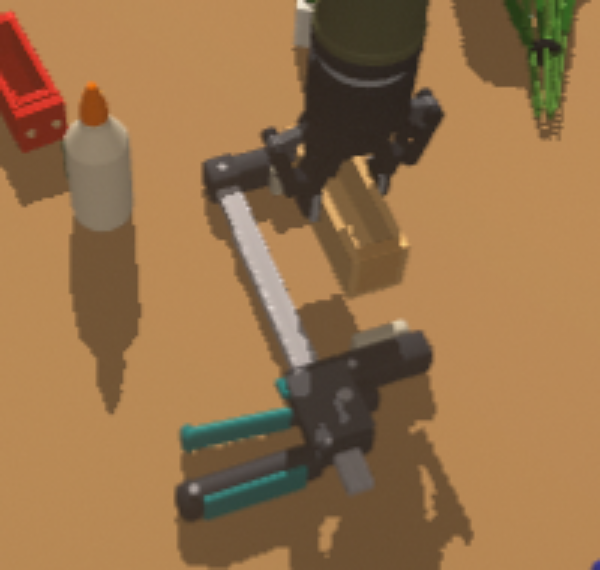

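View pics/t6.png

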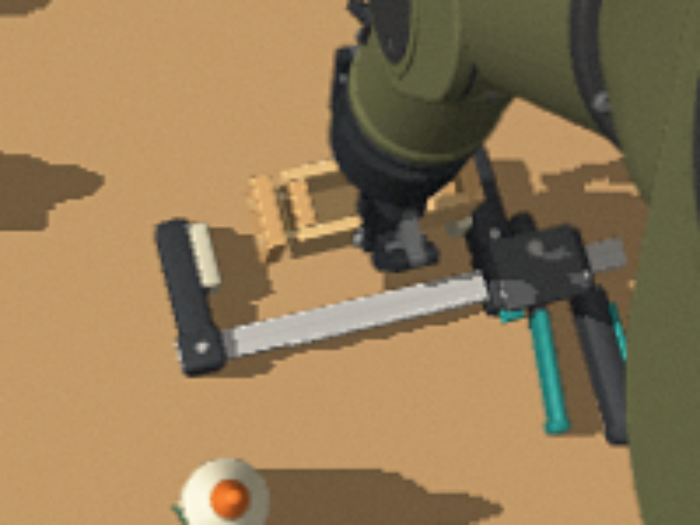

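The wrist view shows the far pad's face edge at (292..373, 72) with the bar along columns 210–255. The trough hangs over the gap. I'll check the alignment from these pixels.

```bash
python3 - <<'E'
from h import *
a=cv2.imread("pics/w6.png");cv2.imwrite("pics/z6.png",cv2.resize(a[0:200,180:400],None,fx=3,fy=3,interpolation=cv2.INTER_CUBIC))
s=monitor.state();c=wristcam(s,imaging.camera("wrist"))
for n,p,z in [("padfaceTopL",(292,68),.034),("padR",(373,66),.034),("barR1",(242,60),.022),("barR2",(255,250),.022),("jawtip",(387,40),.034)]:
    w=onz(c,p,z); d=(w[:2]-O); print(n,np.round(w*1000,1),"clamp",np.round(1000*np.array([d[0]*np.cos(TH)+d[1]*np.sin(TH),-d[0]*np.sin(TH)+d[1]*np.cos(TH)]),1))
print(s["ee_pos"])
E
```

```text
padfaceTopL [544.   44.5  34. ] clamp [ 45.5 206. ]
padR [587.1  54.7  34. ] clamp [ 89.8 207.1]
barR1 [513.8  43.6  22. ] clamp [ 15.8 211.2]
barR2 [539.1 -73.4  22. ] clamp [16.7 91.5]
jawtip [591.2  68.9  34. ] clamp [ 96.8 220.2]
[ 0.57937798 -0.03924025  0.06701811]
```

View pics/z6.png

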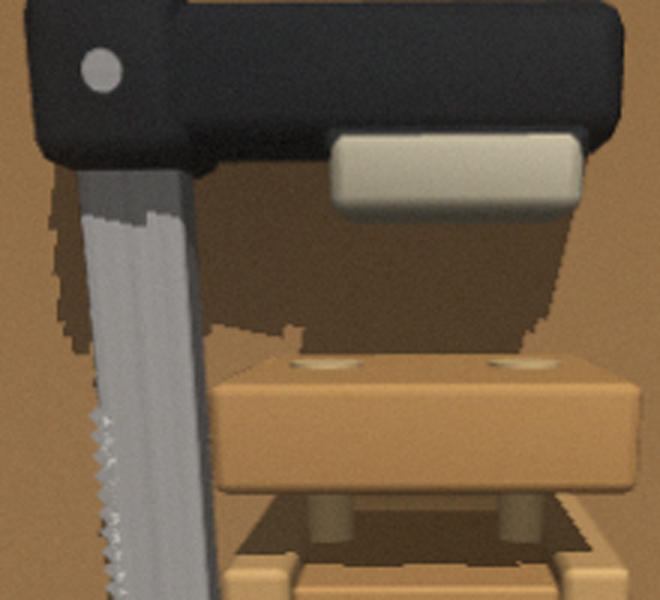

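```bash
python3 -m handwheel '{"delta_pos":[[0,3,22],[0,0,22],[0,0,16],[0,0,10],[0,0,0],[0,0,0],[0,0,0]],"rot":[[0,0,0],[0,0,0],[0,0,0],[0,0,0],[0,0,0],[0,0,0],[0,0,0]],"claw":[0.5,0.5,0.5,0.5,0.5,0.5,0.5]}'
python3 -m handwheel '{"delta_pos":[[0,0,3],[0,0,0],[0,0,0]],"rot":[[0,0,0],[0,0,0],[0,0,0]],"claw":[0.5,0.5,0.5]}'
```

```text
time_s: 6.58
ee_pos: [0.5838, -0.0392, -0.0016]
eef_rot: [0.001, 0.631, 0.776, 0.001]
wrist_force: [-1.0, 0.6, -3.3]
opening: 0.0455
time_s: 6.83
ee_pos: [0.5829, -0.0393, -0.0053]
eef_rot: [0.0, 0.631, 0.776, 0.0]
wrist_force: [-0.6, 0.6, -2.2]
opening: 0.0453
```

```bash
python3 - <<'E'
from h import *
s=monitor.state();print(s["ee_pos"],yaw(s),s["wrist_force"])
c=imaging.camera("wrist");cv2.imwrite("pics/w7.png",c["image"][:,:,::-1])
c=imaging.camera("side");cv2.imwrite("pics/s7.png",cv2.resize(c["image"][170:330,290:420,::-1],None,fx=4,fy=4))
E
```

```text
[ 0.58291772 -0.03925347 -0.00530369] 11.811537665864522 [-0.64379169  0.6021912  -2.17741547]
```

View pics/w7.png

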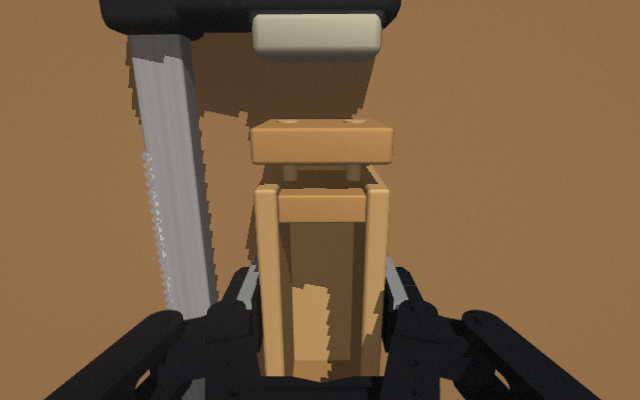

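View pics/s7.png

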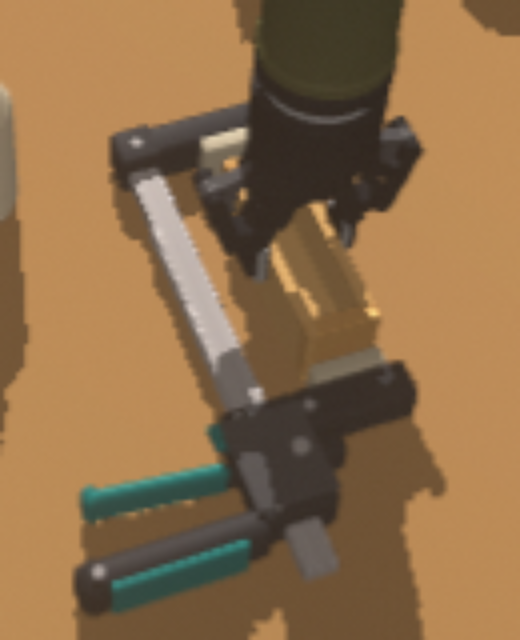

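```bash
python3 -m handwheel '{"delta_pos":[[0,-1,3],[0,0,1.5],[0,0,0]],"rot":[[0,0,0],[0,0,0],[0,0,0]],"claw":[0.5,0.5,0.5]}'
python3 -m handwheel '{"delta_pos":[[0,0,0],[0,0,0],[0,0,0],[0,0,-20],[0,0,-30],[0,0,-30]],"rot":[[0,0,0],[0,0,0],[0,0,0],[0,0,0],[0,0,0],[0,0,0]],"claw":[-0.15,-0.3,-0.3,-0.3,-0.3,-0.3]}'
```

```text
time_s: 7.18
ee_pos: [0.5819, -0.0395, -0.0093]
eef_rot: [0.0, 0.631, 0.776, 0.0]
wrist_force: [-1.6, -0.5, 7.8]
opening: 0.0451
time_s: 7.68
ee_pos: [0.5806, -0.0394, 0.0696]
eef_rot: [-0.001, 0.631, 0.776, -0.001]
wrist_force: [0.6, -0.1, 0.3]
opening: 0.0555
```

```bash
python3 - <<'E'
from h import *
t=C2W(-78,-23.5,0); print(t)
plan([t[0],t[1],.14],-78.2,14,pos=[.5806,-.0394,.0696])
E
```

```text
[ 0.469954   -0.20535408  0.        ]
[-10.0, -10.2, -5.0] 6.43
[-11.1, -9.0, -5.0] 6.43
[-12.0, -7.7, -5.0] 6.43
[-12.8, -6.3, -5.0] 6.43
[-13.4, -4.8, -5.0] 6.43
[-13.9, -3.3, -5.0] 6.43
[-14.1, -1.7, -5.0] 6.43
[-14.2, -0.1, -5.0] 6.43
[-14.2, 1.5, -5.0] 6.43
[-13.9, 3.0, -5.0] 6.43
[-13.5, 4.6, -5.0] 6.43
[-12.9, 6.1, -5.0] 6.43
[-12.1, 7.5, -5.0] 6.43
[-11.2, 8.8, -5.0] 6.43
```

```bash
python3 -m handwheel '{"delta_pos":[[-10,-10.2,-15],[-11.1,-9,-15],[-12,-7.7,-15],[-12.8,-6.3,-15],[-13.4,-4.8,-10],[-13.9,-3.3,0],[-14.1,-1.7,0],[-14.2,-0.1,0],[-14.2,1.5,0],[-13.9,3,0],[-13.5,4.6,0],[-12.9,6.1,0]],"rot":[[0,0,6.43],[0,0,6.43],[0,0,6.43],[0,0,6.43],[0,0,6.43],[0,0,6.43],[0,0,6.43],[0,0,6.43],[0,0,6.43],[0,0,6.43],[0,0,6.43],[0,0,6.43]],"claw":[-0.3,-0.3,-0.55,-0.55,-0.55,-0.55,-0.55,-0.55,-0.55,-0.55,-0.55,-0.55]}'
python3 -m handwheel '{"delta_pos":[[-12.1,7.5,0],[-11.2,8.8,0],[0,0,0],[0,0,0]],"rot":[[0,0,6.43],[0,0,6.43],[0,0,0],[0,0,0]],"claw":[-0.55,-0.55,-0.55,-0.55]}'
python3 - <<'E'
from h import *
s=monitor.state();print(s["ee_pos"],yaw(s),s["opening"],s["joints"])
c=imaging.camera("wrist");cv2.imwrite("pics/w8.png",c["image"][:,:,::-1])
c=imaging.camera("side");cv2.imwrite("pics/s8.png",c["image"][:,:,::-1])
c=imaging.camera("top");cv2.imwrite("pics/t8.png",c["image"][:,:,::-1])
E
```

```text
time_s: 8.68
ee_pos: [0.4864, -0.1822, 0.1396]
eef_rot: [-0.0, 0.978, 0.211, 0.0]
wrist_force: [0.7, -0.4, -0.4]
opening: 0.0661
time_s: 9.02
ee_pos: [0.4708, -0.2057, 0.1396]
eef_rot: [0.0, 0.995, 0.104, -0.0]
wrist_force: [0.7, 1.3, -0.1]
opening: 0.0663
[ 0.47083756 -0.2056892   0.13960079] -78.11637087301162 0.06627628856101526 [ 0.13321537  0.66614184  0.31001352  1.97832341 -0.36776236  0.55136494
 -0.66627775]
```

View pics/w8.png

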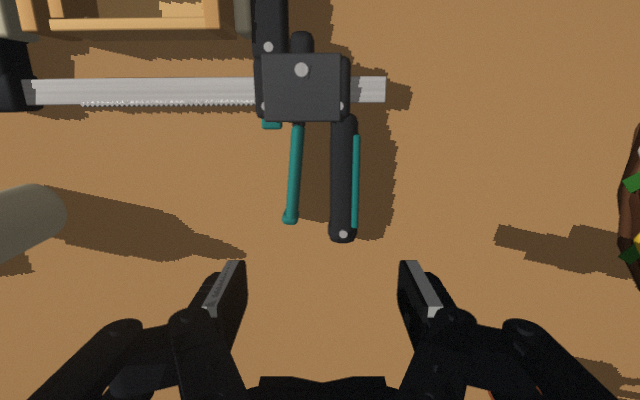

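View pics/s8.png

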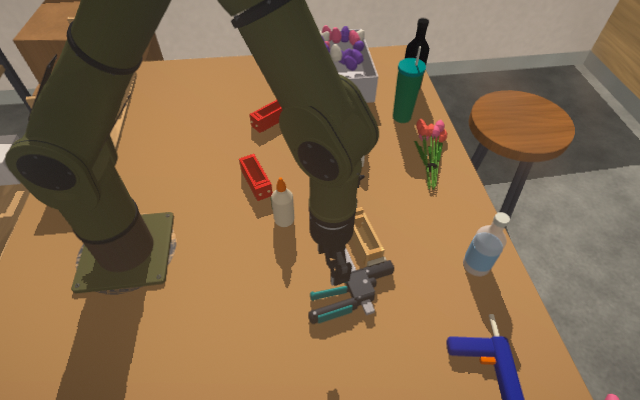

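View pics/t8.png

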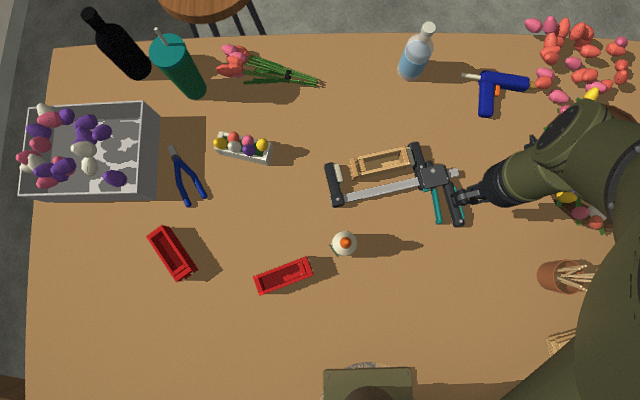

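The wrist view shows the trigger at columns 284–303 and the handle at columns 331–358 (rows 125–240), the bar level at row 90 and the trough standing by the jaws at top left. I'll compute the grip offset from these.

```bash
python3 - <<'E'
from h import *
a=cv2.imread("pics/w8.png");cv2.imwrite("pics/z8.png",cv2.resize(a[20:260,230:420],None,fx=2.5,fy=2.5,interpolation=cv2.INTER_CUBIC))
t=cv2.imread("pics/t8.png");cv2.imwrite("pics/z8t.png",cv2.resize(t[130:235,310:475],None,fx=4.5,fy=4.5,interpolation=cv2.INTER_CUBIC))
s=monitor.state();c=wristcam(s,imaging.camera("wrist"))
for n,p,z in [("trigtipL",(283,218),.028),("trigmidL",(288,175),.028),("trigTipR",(298,222),.028),("handR_mid",(353,175),.03),("handR_end",(357,235),.03),("handL_end",(330,235),.03),("handL_mid",(331,175),.03),("teal R mid",(359,175),.025),("house1",(262,53),.034),("house2",(343,54),.034),("house3",(342,121),.034),("house4",(262,121),.034),("barTop1",(60,79),.022),("barTop2",(250,78),.022),("padnear L",(236,30),.034)]:
    w=onz(c,p,z); d=(w[:2]-O); print(n,np.round(w*1000,1),"clamp",np.round(1000*np.array([d[0]*np.cos(TH)+d[1]*np.sin(TH),-d[0]*np.sin(TH)+d[1]*np.cos(TH)]),1))
print(s["ee_pos"])
E
```

```text
trigtipL [ 440.5 -178.2   28. ] clamp [-101.3    9.1]
trigmidL [ 478.5 -175.6   28. ] clamp [-63.5   3.9]
trigTipR [ 439.6 -191.5   28. ] clamp [-104.9   -3.7]
handR_mid [ 490.1 -227.9   30. ] clamp [-62.9 -49.7]
handR_end [ 439.2 -243.8   30. ] clamp [-115.9  -54.8]
handL_end [ 434.3 -220.9   30. ] clamp [-116.   -31.4]
handL_mid [ 486.4 -210.3   30. ] clamp [-62.9 -31.7]
teal R mid [ 490.2 -233.5   25. ] clamp [-64.  -55.2]
house1 [ 566.  -140.7   34. ] clamp [29.3 20.1]
house2 [ 577.7 -199.    34. ] clamp [ 28.7 -39.3]
house3 [ 530.7 -209.1   34. ] clamp [-19.3 -39.6]
house4 [ 517.8 -148.5   34. ] clamp [-19.5  22.3]
barTop1 [515.9  14.9  22. ] clamp [ 12.1 182.7]
barTop2 [ 547.1 -132.3   22. ] clamp [12.4 32.2]
padnear L [ 577.4 -119.9   34. ] clamp [44.7 38.2]
[ 0.47185168 -0.20420033  0.13956133]
```

View pics/z8.png

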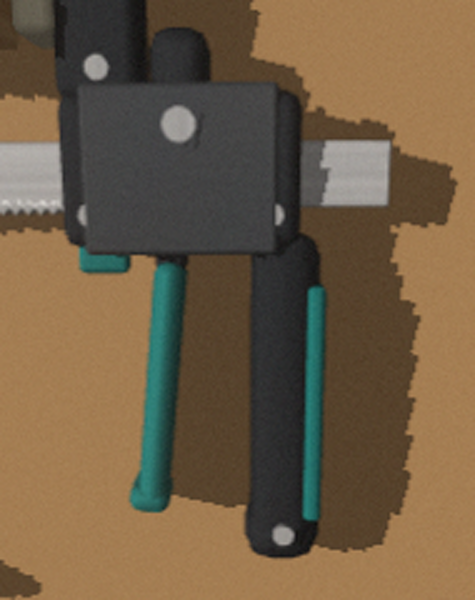

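View pics/z8t.png

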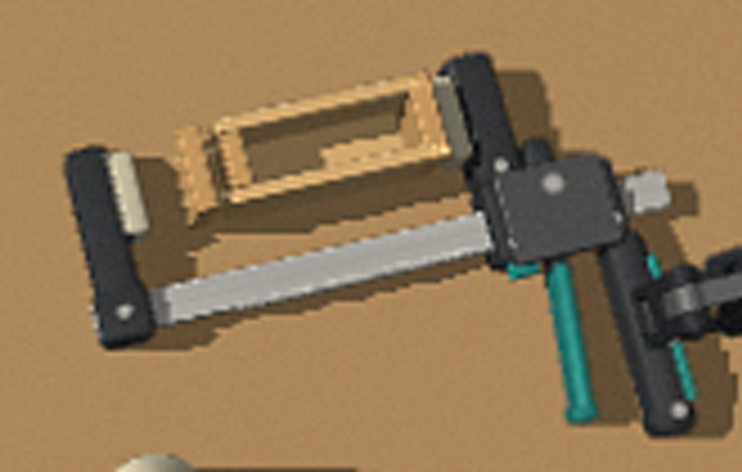

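```bash
python3 - <<'E'
from h import *
t=C2W(-76,-24.5,0); print(t)
s=monitor.state();print(s["ee_pos"],yaw(s)); plan([t[0],t[1],-.02],-78.2,5)
E
```

```text
[ 0.47211623 -0.20592395  0.        ]
[ 0.47180734 -0.20428348  0.13957418] -78.00634739171403
[-0.0, 0.3, 31.9] 0.04
[-0.0, 0.3, 31.9] 0.04
[-0.0, 0.3, 31.9] 0.04
[-0.0, 0.3, 31.9] 0.04
[-0.0, 0.3, 31.9] 0.04
```

```bash
python3 -m handwheel '{"delta_pos":[[0,1,35],[0,0.6,35],[0,0,35],[0,0,25],[0,0,0],[0,0,0]],"rot":[[0,0,0],[0,0,0],[0,0,0],[0,0,0],[0,0,0],[0,0,0]],"claw":[-0.55,-0.55,-0.55,-0.55,-0.55,-0.55]}'
python3 - <<'E'
from h import *
s=monitor.state();print(s["ee_pos"],yaw(s),s["opening"])
c=imaging.camera("wrist");cv2.imwrite("pics/w9.png",c["image"][:,:,::-1])
E
```

```text
time_s: 9.72
ee_pos: [0.471, -0.2062, 0.009]
eef_rot: [-0.001, 0.995, 0.103, -0.001]
wrist_force: [-0.4, 0.3, 0.3]
opening: 0.066
[ 0.47098595 -0.2062101   0.00901587] -78.13766173354881 0.06595957830903851
```

View pics/w9.png

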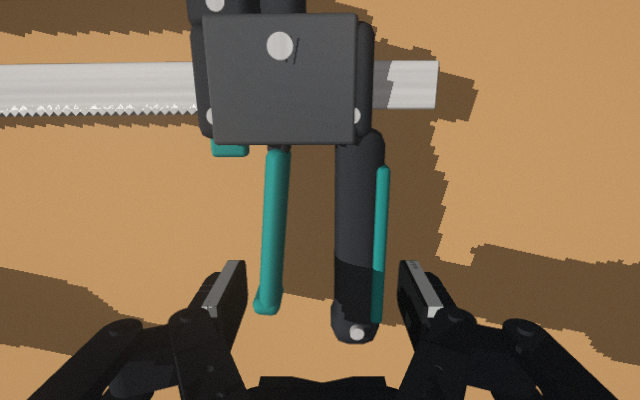

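```bash
python3 -m handwheel '{"delta_pos":[[0,0,18],[0,0,14],[0,0,0],[0,0,0]],"rot":[[0,0,0],[0,0,0],[0,0,0],[0,0,0]],"claw":[-0.55,-0.55,-0.55,-0.55]}'
python3 -m handwheel '{"delta_pos":[[0,0,5],[0,0,3],[0,0,0],[0,0,0]],"rot":[[0,0,0],[0,0,0],[0,0,0],[0,0,0]],"claw":[-0.55,-0.55,-0.55,-0.55]}'
python3 - <<'E'
from h import *
s=monitor.state();print(s["ee_pos"],yaw(s),s["opening"])
c=imaging.camera("wrist");cv2.imwrite("pics/w10.png",c["image"][:,:,::-1])
c=imaging.camera("top");cv2.imwrite("pics/t10.png",cv2.resize(c["image"][130:235,310:475,::-1],None,fx=4.5,fy=4.5,interpolation=cv2.INTER_CUBIC))
c=imaging.camera("side");cv2.imwrite("pics/s10.png",cv2.resize(c["image"][170:330,290:420,::-1],None,fx=4,fy=4))
E
```

```text
time_s: 10.1
ee_pos: [0.4723, -0.2073, -0.0209]
eef_rot: [0.0, 0.995, 0.103, 0.001]
wrist_force: [-1.3, -0.2, 1.0]
opening: 0.0664
time_s: 10.43
ee_pos: [0.4715, -0.2071, -0.03]
eef_rot: [0.0, 0.995, 0.103, 0.0]
wrist_force: [-0.1, -1.1, -0.3]
opening: 0.0667
[ 0.47154248 -0.20709277 -0.02998518] -78.19985408508936 0.0667119514435301
```

View pics/w10.png

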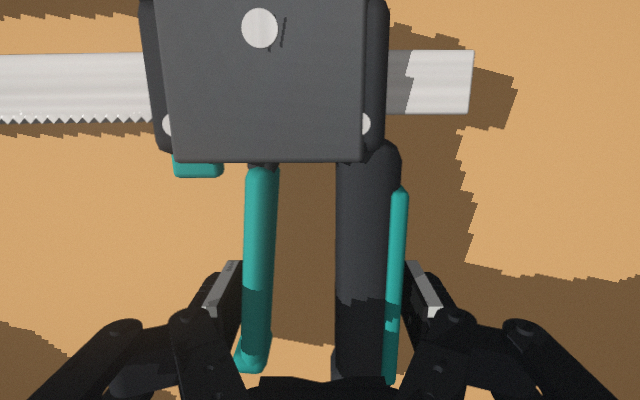

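View pics/t10.png

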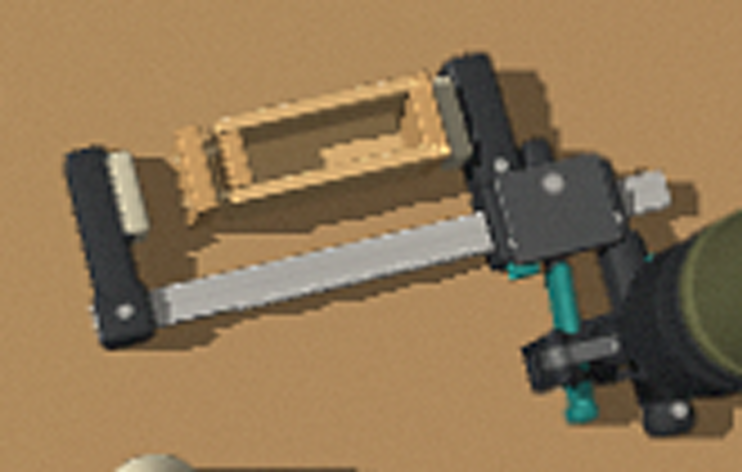

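View pics/s10.png

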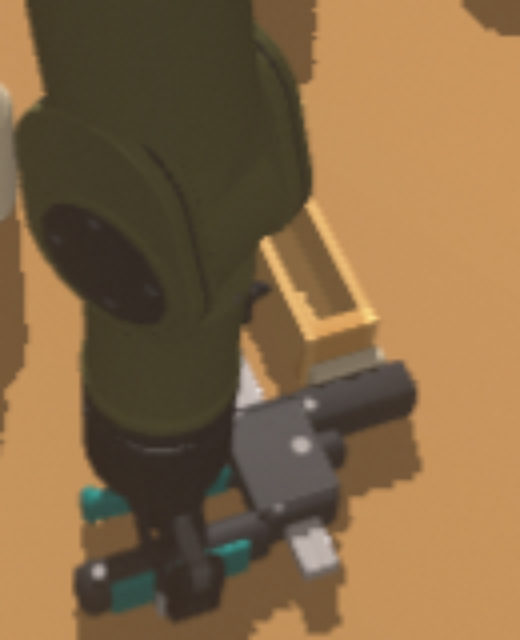

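```bash
python3 -m handwheel '{"delta_pos":[[0,0,0],[0,2,0],[0,2,0],[0,2,0],[0,2,0],[0,1.5,0],[0,0,0],[0,0,0]],"rot":[[0,0,0],[0,0,0],[0,0,0],[0,0,0],[0,0,0],[0,0,0],[0,0,0],[0,0,0]],"claw":[-0.34,-0.25,-0.15,-0.06,0.035,0.105,0.105,0.105]}'
python3 - <<'E'
from h import *
s=monitor.state();print(s["ee_pos"],yaw(s),s["opening"],s["wrist_force"])
c=imaging.camera("wrist");cv2.imwrite("pics/w11.png",c["image"][:,:,::-1])
c=imaging.camera("top");cv2.imwrite("pics/t11f.png",c["image"][:,:,::-1]);cv2.imwrite("pics/t11.png",cv2.resize(c["image"][130:235,310:475,::-1],None,fx=4.5,fy=4.5,interpolation=cv2.INTER_CUBIC))
E
```

```text
time_s: 11.25
ee_pos: [0.473, -0.2153, -0.0288]
eef_rot: [-0.001, 0.995, 0.103, 0.0]
wrist_force: [-2.7, 3.1, 16.9]
opening: 0.0387
[ 0.47296752 -0.21530727 -0.02881839] -78.1275476037696 0.038670974534410624 [-2.66224083  3.10176229 16.92467775]
```

View pics/w11.png

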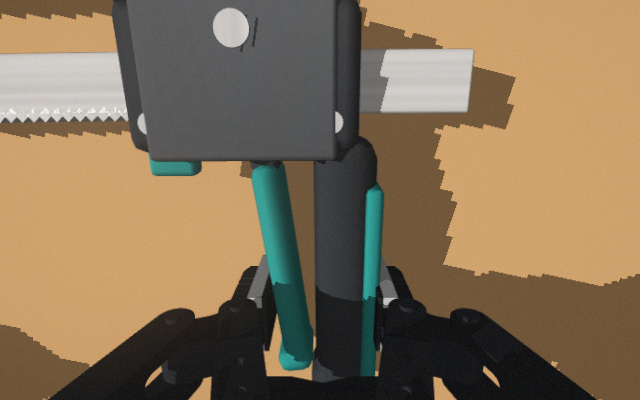

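View pics/t11.png

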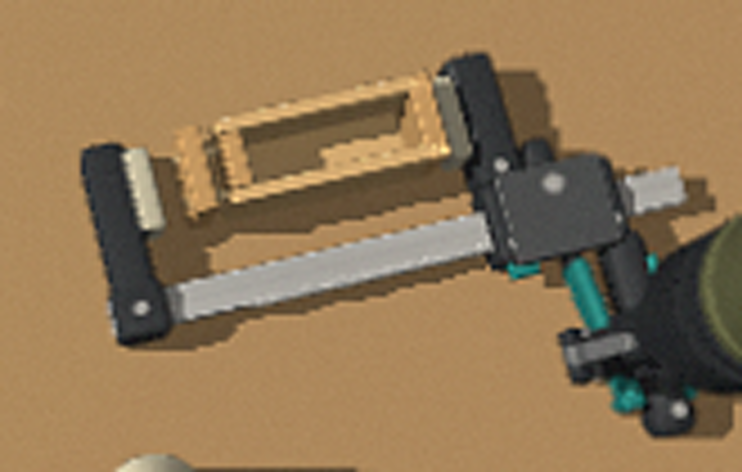

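Squeeze 1 worked: the far jaw moved about 8 mm (16 px in the zoom) and the clamp stayed put. Fz reached 17 N, so the tips are brushing the table; I'll raise by 2.5 mm, release and squeeze again.

```bash
python3 -m handwheel '{"delta_pos":[[0,-1.5,0],[0,-2.5,-1.2],[0,-2.5,-1.3],[0,-3,0],[0,0,0],[0,2,0],[0,2,0],[0,2,0],[0,2,0],[0,1.5,0],[0,0,0],[0,0,0]],"rot":[[0,0,0],[0,0,0],[0,0,0],[0,0,0],[0,0,0],[0,0,0],[0,0,0],[0,0,0],[0,0,0],[0,0,0],[0,0,0],[0,0,0]],"claw":[-0.55,-0.55,-0.55,-0.55,-0.34,-0.25,-0.15,-0.06,0.035,0.105,0.105,0.105]}'
python3 - <<'E'
from h import *
s=monitor.state();print(s["ee_pos"],yaw(s),s["opening"],s["wrist_force"])
c=imaging.camera("top");cv2.imwrite("pics/t12f.png",c["image"][:,:,::-1]);cv2.imwrite("pics/t12.png",cv2.resize(c["image"][130:235,310:475,::-1],None,fx=4.5,fy=4.5,interpolation=cv2.INTER_CUBIC))
E
```

```text
time_s: 12.35
ee_pos: [0.4739, -0.2187, -0.0257]
eef_rot: [0.002, 0.995, 0.102, 0.001]
wrist_force: [-2.6, -1.7, 20.8]
opening: 0.0382
[ 0.47386171 -0.21871821 -0.02574688] -78.26139407568688 0.03819576853412749 [-2.64957779 -1.74616551 20.75150602]
```

View pics/t12.png

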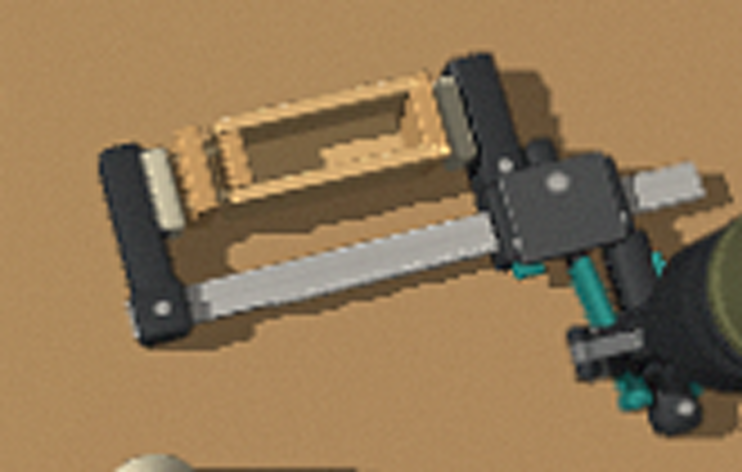

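```bash
python3 -m handwheel '{"delta_pos":[[0,-1.5,0],[0,-2.5,0.5],[0,-2.5,0.5],[0,-3,0],[0,0,-0.8],[0,2,-0.8],[0,2,-0.8],[0,2,-0.8],[0,2,-0.8],[0,1.5,-0.6],[0,0,0],[0,0,0]],"rot":[[0,0,0],[0,0,0],[0,0,0],[0,0,0],[0,0,0],[0,0,0],[0,0,0],[0,0,0],[0,0,0],[0,0,0],[0,0,0],[0,0,0]],"claw":[-0.55,-0.55,-0.55,-0.55,-0.34,-0.25,-0.15,-0.06,0.035,0.105,0.105,0.105]}'
python3 - <<'E'
from h import *
s=monitor.state();print(s["ee_pos"],yaw(s),s["opening"],s["wrist_force"])
c=imaging.camera("top");cv2.imwrite("pics/t13f.png",c["image"][:,:,::-1]);cv2.imwrite("pics/t13.png",cv2.resize(c["image"][130:235,310:475,::-1],None,fx=4.5,fy=4.5,interpolation=cv2.INTER_CUBIC))
c=imaging.camera("wrist");cv2.imwrite("pics/w13.png",c["image"][:,:,::-1])
E
```

```text
time_s: 13.4
ee_pos: [0.4729, -0.2156, -0.0246]
eef_rot: [-0.001, 0.995, 0.103, -0.0]
wrist_force: [-2.3, 1.3, -1.4]
opening: 0.0386
[ 0.47293725 -0.21557807 -0.024577  ] -78.15425641283967 0.03863534932400048 [-2.26951283  1.28156312 -1.44088587]
```

View pics/t13.png

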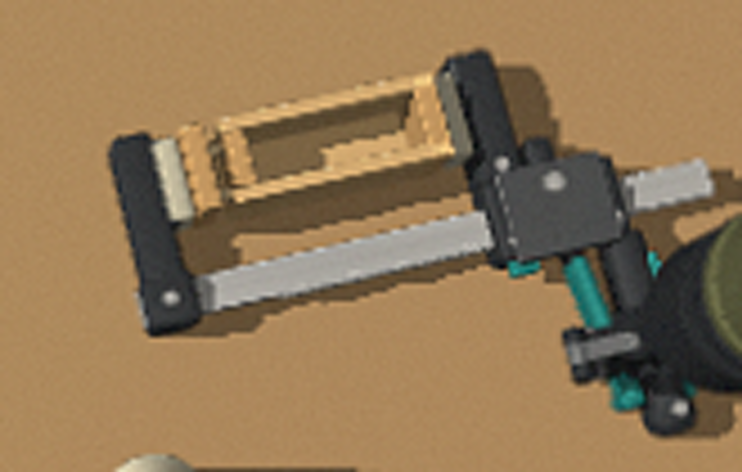

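View pics/w13.png

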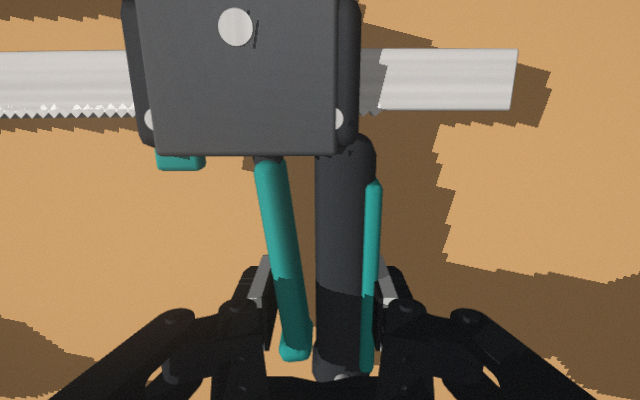

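```bash
cat >> h.py <<'E'
def tail(png,ee,q,c,bar,hous):
    s=dict(ee_pos=ee,eef_rot=q); c=wristcam(s,dict(c)); a=onz(c,bar,.022)[:2]; b=onz(c,hous,.034)[:2]
    y=np.array([-np.sin(TH),np.cos(TH)]); return 1000*(b-a)@y
E
python3 - <<'E'
from h import *
for n in (10,11,13):
    a=cv2.imread(f"pics/w{n}.png"); r=a[75:85].astype(int).sum(2).mean(0); 
    print(n,[int(v) for v in r[330:540:3]])
    cv2.imwrite(f"pics/zt{n}.png",cv2.resize(a[20:180,330:560],None,fx=3,fy=3))
E
```

```text
10 [276, 276, 276, 276, 275, 275, 276, 276, 275, 275, 258, 164, 180, 187, 184, 170, 147, 120, 101, 273, 338, 337, 334, 336, 337, 348, 381, 406, 600, 605, 604, 604, 606, 607, 606, 610, 606, 606, 607, 607, 610, 606, 605, 607, 607, 608, 607, 407, 263, 264, 263, 264, 265, 265, 263, 264, 266, 264, 266, 266, 287, 429, 487, 488, 487, 488, 489, 486, 489, 484]
11 [268, 210, 135, 186, 186, 179, 163, 142, 119, 103, 263, 325, 324, 324, 326, 325, 329, 362, 369, 452, 589, 590, 590, 590, 591, 595, 589, 588, 592, 593, 594, 594, 593, 592, 593, 595, 591, 592, 592, 594, 593, 594, 591, 592, 594, 595, 596, 330, 258, 257, 259, 258, 257, 255, 257, 256, 257, 258, 256, 261, 282, 326, 478, 476, 480, 477, 477, 480, 479, 477]
13 [260, 227, 142, 183, 179, 180, 160, 141, 115, 99, 268, 311, 315, 318, 314, 317, 316, 315, 466, 578, 583, 581, 581, 581, 585, 581, 584, 584, 585, 584, 585, 583, 585, 584, 584, 583, 583, 585, 584, 584, 585, 586, 583, 581, 586, 585, 582, 584, 583, 583, 584, 584, 584, 579, 583, 583, 582, 581, 580, 582, 581, 493, 254, 255, 253, 254, 254, 250, 250, 253]
```

View pics/zt13.png

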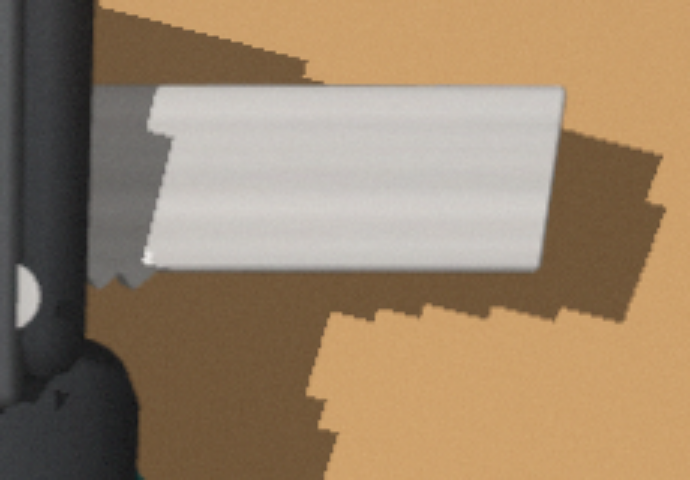

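```bash
cat >> h.py <<'E'
def edges(img):
    r=img[75:86].astype(int).sum(2).mean(0)
    b=max(i for i in range(430,600) if r[i]>430>=r[i+1] and r[i-12:i].mean()>540); b+= (r[b]-430)/(r[b]-r[b+1])
    h=min(i for i in range(320,420) if r[i]>215>=r[i+1]); h+=(r[h]-215)/(r[h]-r[h+1])
    return b,h
def travel(img,ee,q,c):
    b,h=edges(img); return round(float(tail(None,ee,q,c,(b,80),(h,80))),2),round(b,1),round(h,1)
E
python3 - <<'E'
from h import *
c=imaging.camera("wrist"); s=monitor.state(); q=s["eef_rot"]
for n,ee in ((10,[.47154,-.20709,-.02999]),(11,[.47297,-.21531,-.02882]),(13,[.47294,-.21558,-.02458])):
    print(n,travel(cv2.imread(f"pics/w{n}.png"),ee,q,c))
E
```

```text
10 (36.67, np.float64(470.8), np.float64(361.2))
11 (45.16, np.float64(470.3), np.float64(332.8))
13 (61.22, np.float64(513.3), np.float64(333.4))
```

The bar-tail metric shows 8.5 mm of jaw travel on the first squeeze and 24.6 mm in total so far. One more full squeeze stays within the board's draw-in, so I'll do that, then release and look at the joint from close above.

```bash
python3 -m handwheel '{"delta_pos":[[0,-1.5,1],[0,-2.5,1.5],[0,-2.5,1.5],[0,-3,0.6],[0,0,-0.8],[0,2,-0.8],[0,2,-0.8],[0,2,-0.8],[0,2,-0.8],[0,1.5,-0.6],[0,0,0],[0,0,0]],"rot":[[0,0,0],[0,0,0],[0,0,0],[0,0,0],[0,0,0],[0,0,0],[0,0,0],[0,0,0],[0,0,0],[0,0,0],[0,0,0],[0,0,0]],"claw":[-0.55,-0.55,-0.55,-0.55,-0.34,-0.25,-0.15,-0.06,0.035,0.105,0.105,0.105]}'
python3 - <<'E'
from h import *
s=monitor.state();print(s["ee_pos"],yaw(s),s["opening"],s["wrist_force"])
c=imaging.camera("wrist");cv2.imwrite("pics/w14.png",c["image"][:,:,::-1])
print(travel(c["image"],s["ee_pos"],s["eef_rot"],c))
c=imaging.camera("top");cv2.imwrite("pics/t14f.png",c["image"][:,:,::-1]);cv2.imwrite("pics/t14.png",cv2.resize(c["image"][130:235,310:475,::-1],None,fx=4.5,fy=4.5,interpolation=cv2.INTER_CUBIC))
E
```

```text
time_s: 14.55
ee_pos: [0.4729, -0.2163, -0.0244]
eef_rot: [-0.0, 0.995, 0.102, -0.0]
wrist_force: [-2.0, -1.7, 0.0]
opening: 0.0385
[ 0.47293906 -0.21625229 -0.0243961 ] -78.2379470306726 0.0385380747153692 [-1.95594885 -1.65847593  0.01890612]
(68.0, np.float64(533.0), np.float64(333.7))
```

View pics/t14.png

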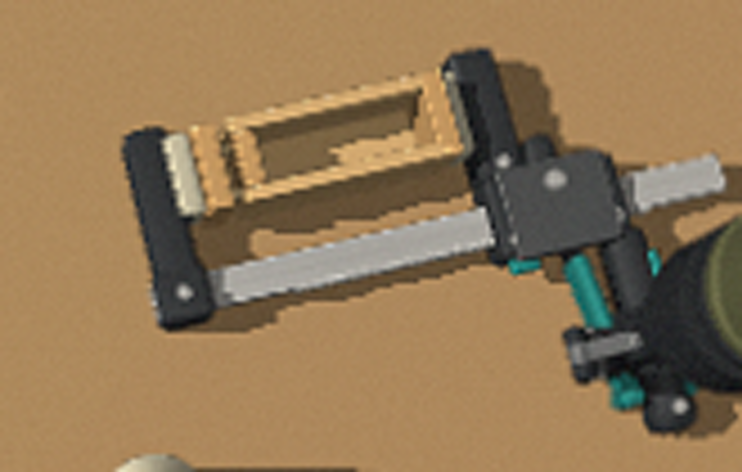

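```bash
python3 -m handwheel '{"delta_pos":[[0,-2,0],[0,-2.5,0],[0,-2.5,0],[0,-2.5,0],[0,0,-35],[0,-20,-40],[30,-30,-40],[30,-30,-20],[30,-30,0],[15,0,0],[0,0,0],[0,0,0]],"rot":[[0,0,0],[0,0,0],[0,0,0],[0,0,0],[0,0,0],[0,0,0],[0,0,0],[0,0,0],[0,0,0],[0,0,0],[0,0,0],[0,0,0]],"claw":[-0.55,-0.55,-0.55,-0.55,-0.55,-0.55,-0.55,-0.55,-0.55,-0.55,-0.55,-0.55]}'
python3 - <<'E'
from h import *
s=monitor.state();print(s["ee_pos"],yaw(s),s["opening"],s["wrist_force"])
c=imaging.camera("wrist");cv2.imwrite("pics/w15.png",c["image"][:,:,::-1])
E
```

```text
time_s: 15.65
ee_pos: [0.5428, -0.0933, 0.0945]
eef_rot: [0.0, 0.995, 0.104, 0.0]
wrist_force: [-0.6, 0.4, -0.4]
opening: 0.0662
[ 0.54277308 -0.0932803   0.09450237] -78.09507383286126 0.06618921772838025 [-0.63767325  0.40614507 -0.44262731]
```

View pics/w15.png

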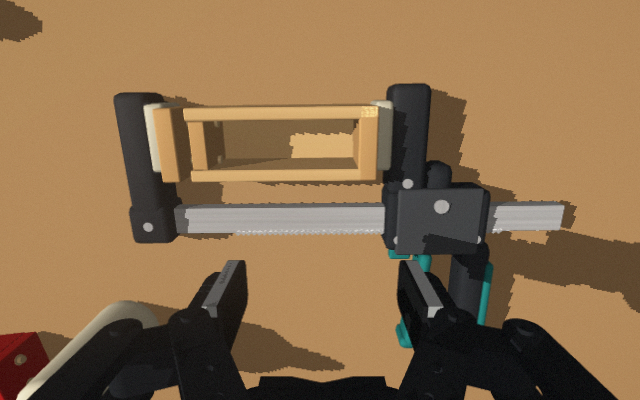

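The wrist view shows the trough between the pads at (150–392, 105–180), touching both. A gap is still open between the board (about column 175) and the body (about column 190). Zooming to measure it.

```bash
python3 - <<'E'
from h import *
a=cv2.imread("pics/w15.png");cv2.imwrite("pics/z15.png",cv2.resize(a[90:195,110:230],None,fx=6,fy=6,interpolation=cv2.INTER_CUBIC))
cv2.imwrite("pics/z15b.png",cv2.resize(a[90:195,340:430],None,fx=5,fy=5,interpolation=cv2.INTER_CUBIC))
E
```

```text
(no output)
```

View pics/z15.png

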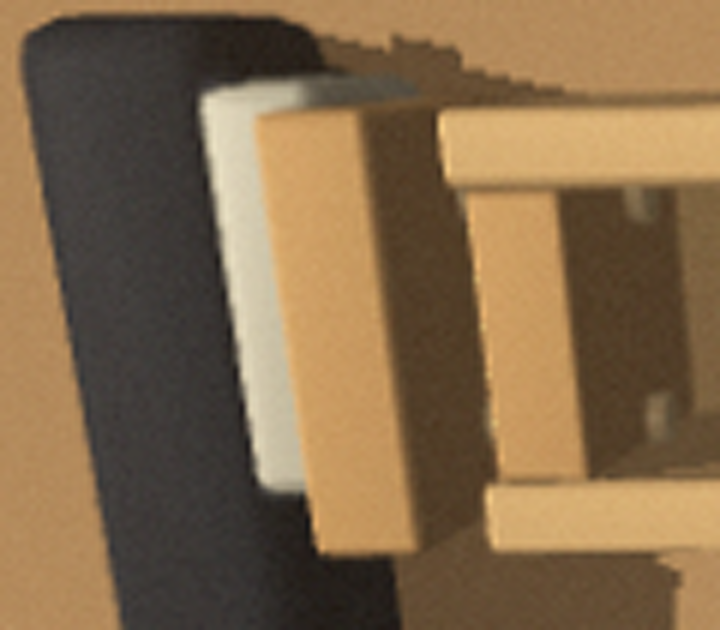

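View pics/z15b.png

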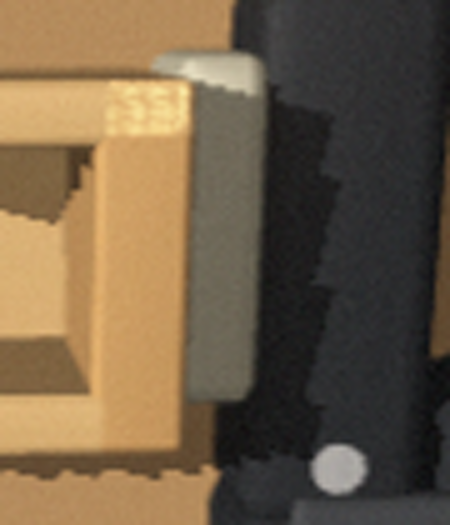

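```bash
python3 - <<'E'
from h import *
s=monitor.state();c=wristcam(s,imaging.camera("wrist"))
f=lambda u,v:(110+(u+.5)/6-.5,90+(v+.5)/6-.5)
P=lambda u,v,z:onz(c,f(u,v),z)*1000
y=np.array([-np.sin(TH),np.cos(TH),0])
print("gap",(P(361,115,.05)-P(440,115,.05))@y,(P(412,510,.05)-P(488,510,.05))@y,"board",(P(259,115,.05)-P(361,115,.05))@y,"pad compress thickness",(P(205,100,.034)-P(259,120,.05))@y)
E
python3 -m handwheel '{"delta_pos":[[-15,0,0],[-30,30,0],[-30,30,20],[-30,30,40],[0,20,40],[0,0,20],[0,0,0],[0,0,0]],"rot":[[0,0,0],[0,0,0],[0,0,0],[0,0,0],[0,0,0],[0,0,0],[0,0,0],[0,0,0]],"claw":[-0.55,-0.55,-0.55,-0.55,-0.55,-0.55,-0.55,-0.55]}'
python3 - <<'E'
from h import *
s=monitor.state();print(s["ee_pos"],yaw(s),s["opening"],s["wrist_force"])
c=imaging.camera("wrist");cv2.imwrite("pics/w16.png",c["image"][:,:,::-1])
E
```

```text
gap 7.918580584227072 8.046006269577711 board 10.244179663799555 pad compress thickness 13.055113707510538
time_s: 16.42
ee_pos: [0.4675, -0.2147, -0.0075]
eef_rot: [0.003, 0.995, 0.098, -0.001]
wrist_force: [-6.0, -10.2, 17.1]
opening: 0.0664
[ 0.46752781 -0.21471713 -0.00746663] -78.74252968234924 0.06641061538878903 [ -6.02010347 -10.23809659  17.11327435]
```

View pics/w16.png

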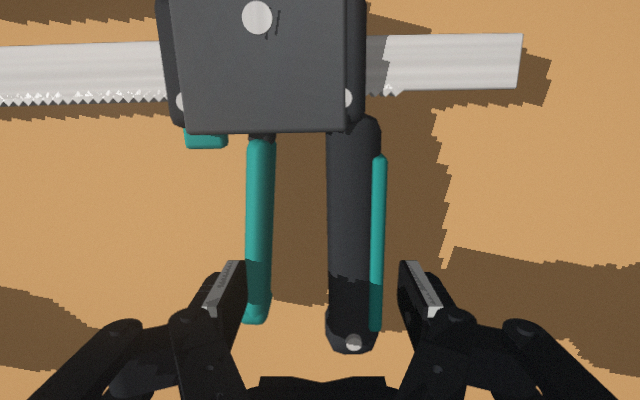

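The left finger came down on the trigger's end (17 N up), because the return was cut short. I'll back up at once and re-centre 5 mm toward tool −y.

```bash
python3 -m handwheel '{"delta_pos":[[0,0,-25],[0,-5,0],[0,0,0],[0,0,0]],"rot":[[0,0,0],[0,0,0],[0,0,0],[0,0,0]],"claw":[-0.55,-0.55,-0.55,-0.55]}'
python3 - <<'E'
from h import *
s=monitor.state();print(s["ee_pos"],yaw(s),s["opening"],s["wrist_force"])
c=imaging.camera("wrist");cv2.imwrite("pics/w17.png",c["image"][:,:,::-1])
c=imaging.camera("top");cv2.imwrite("pics/t17.png",cv2.resize(c["image"][130:235,310:475,::-1],None,fx=4.5,fy=4.5,interpolation=cv2.INTER_CUBIC))
E
```

```text
time_s: 16.8
ee_pos: [0.4693, -0.2023, 0.0157]
eef_rot: [-0.0, 0.995, 0.102, -0.0]
wrist_force: [-0.8, -0.5, 0.9]
opening: 0.0663
[ 0.46931545 -0.20231938  0.01568515] -78.26397957556556 0.06627844090424737 [-0.75004388 -0.45995784  0.85788768]
```

View pics/w17.png

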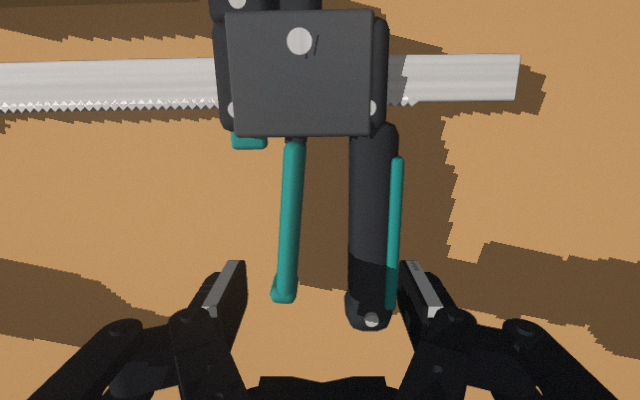

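View pics/t17.png

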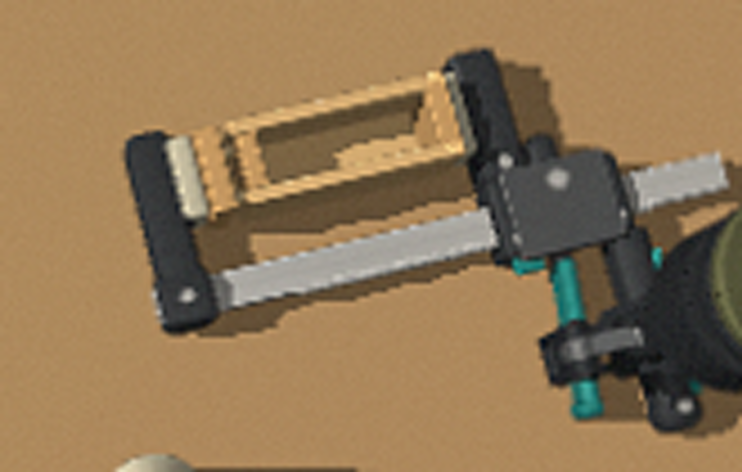

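```bash
python3 -m handwheel '{"delta_pos":[[2.5,5.5,0],[0,0,0],[0,0,0],[0,0,15],[0,0,0],[0,0,0]],"rot":[[0,0,0],[0,0,0],[0,0,0],[0,0,0],[0,0,0],[0,0,0]],"claw":[-0.55,-0.55,-0.55,-0.55,-0.55,-0.55]}'
python3 - <<'E'
from h import *
s=monitor.state();print(s["ee_pos"],yaw(s),s["opening"],s["wrist_force"])
c=imaging.camera("wrist");cv2.imwrite("pics/w18.png",c["image"][:,:,::-1])
E
```

```text
time_s: 17.4
ee_pos: [0.4732, -0.2067, 0.0003]
eef_rot: [-0.001, 0.995, 0.103, -0.001]
wrist_force: [-0.2, 1.4, -0.2]
opening: 0.0662
[ 4.73238372e-01 -2.06675509e-01  2.69710032e-04] -78.21141015048916 0.06621240369243366 [-0.21583311  1.37970399 -0.1971328 ]
```

View pics/w18.png

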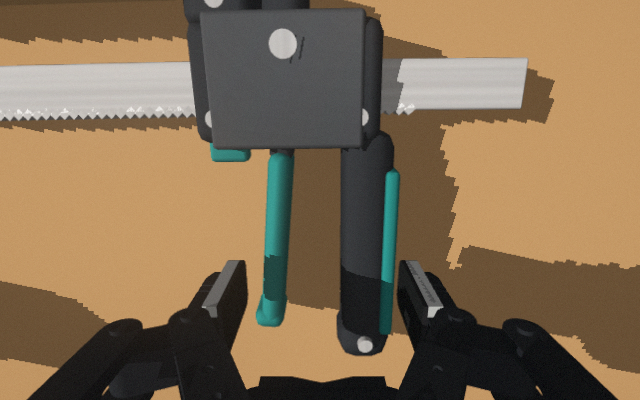

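```bash
python3 -m handwheel '{"delta_pos":[[0,2,0],[0,0,0],[0,0,15],[0,0,10],[0,0,4],[0,0,0],[0,0,0]],"rot":[[0,0,0],[0,0,0],[0,0,0],[0,0,0],[0,0,0],[0,0,0],[0,0,0]],"claw":[-0.55,-0.55,-0.55,-0.55,-0.55,-0.55,-0.55]}'
python3 - <<'E'
from h import *
s=monitor.state();print(s["ee_pos"],yaw(s),s["opening"],s["wrist_force"])
c=imaging.camera("wrist");cv2.imwrite("pics/w19.png",c["image"][:,:,::-1])
try: print(travel(c["image"],s["ee_pos"],s["eef_rot"],c))
except Exception as e: print(e)
E
```

```text
time_s: 18.03
ee_pos: [0.4741, -0.209, -0.0283]
eef_rot: [-0.0, 0.995, 0.103, -0.0]
wrist_force: [0.2, 0.8, -1.0]
opening: 0.0661
[ 0.47409671 -0.20895005 -0.02831864] -78.21363917396137 0.06613956132908395 [ 0.21285617  0.8440682  -0.95879899]
(67.74, np.float64(564.6), np.float64(363.2))
```

View pics/w19.png

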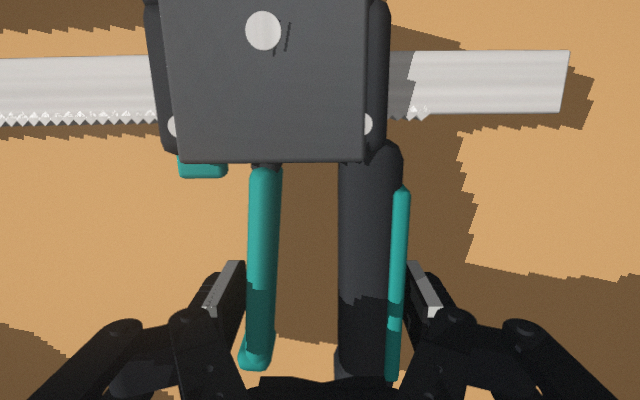

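```bash
python3 -m handwheel '{"delta_pos":[[0,0,-0.8],[0,2,-0.8],[0,2,-0.8],[0,2,-0.8],[0,2,-0.8],[0,1.5,-0.6],[0,0,0],[0,0,0]],"rot":[[0,0,0],[0,0,0],[0,0,0],[0,0,0],[0,0,0],[0,0,0],[0,0,0],[0,0,0]],"claw":[-0.34,-0.25,-0.15,-0.06,0.035,0.105,0.105,0.105]}'
python3 - <<'E'
from h import *
s=monitor.state();print(s["ee_pos"],yaw(s),s["opening"],s["wrist_force"])
c=imaging.camera("wrist");cv2.imwrite("pics/w20.png",c["image"][:,:,::-1])
print(travel(c["image"],s["ee_pos"],s["eef_rot"],c))
c=imaging.camera("top");cv2.imwrite("pics/t20.png",cv2.resize(c["image"][130:235,310:475,::-1],None,fx=4.5,fy=4.5,interpolation=cv2.INTER_CUBIC))
E
```

```text
time_s: 18.75
ee_pos: [0.4757, -0.2173, -0.0238]
eef_rot: [-0.001, 0.995, 0.103, -0.001]
wrist_force: [-3.2, 4.4, 3.2]
opening: 0.0388
[ 0.47568863 -0.21731362 -0.02378128] -78.17247226354941 0.03883825249444735 [-3.22293571  4.35148008  3.2221835 ]
(75.66, np.float64(554.1), np.float64(333.3))
```

View pics/t20.png

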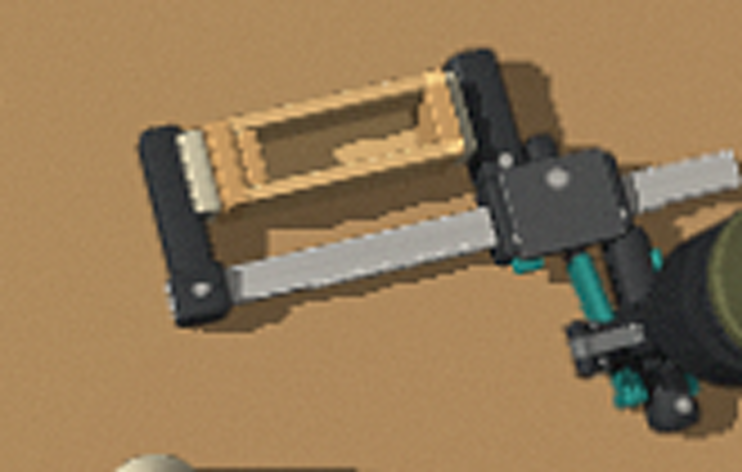

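View pics/w20.png

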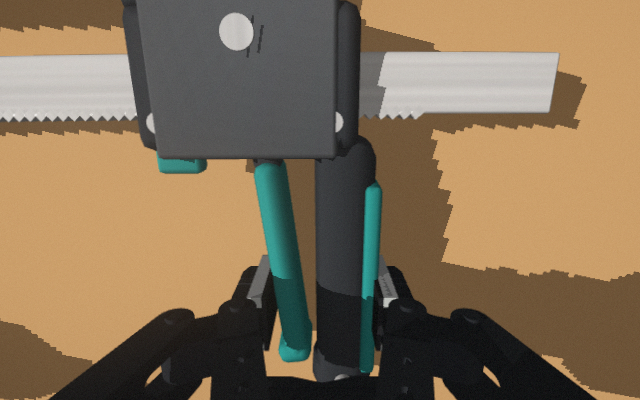

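```bash
python3 -m handwheel '{"delta_pos":[[0,-2,0],[0,-2.5,0],[0,-2.5,0],[0,-2.5,0],[0,0,-25],[0,0,-30],[25,-25,-30],[25,-25,-20],[25,-25,0],[25,-25,0],[0,0,0],[0,0,0]],"rot":[[0,0,0],[0,0,0],[0,0,0],[0,0,0],[0,0,0],[0,0,0],[0,0,0],[0,0,0],[0,0,0],[0,0,0],[0,0,0],[0,0,0]],"claw":[-0.55,-0.55,-0.55,-0.55,-0.55,-0.55,-0.55,-0.55,-0.55,-0.55,-0.55,-0.55]}'
python3 - <<'E'
from h import *
s=monitor.state();print(s["ee_pos"],yaw(s),s["opening"],s["wrist_force"])
c=imaging.camera("wrist");cv2.imwrite("pics/w21.png",c["image"][:,:,::-1])
E
```

```text
time_s: 19.85
ee_pos: [0.5516, -0.0911, 0.0784]
eef_rot: [-0.0, 0.994, 0.105, 0.001]
wrist_force: [-0.9, -0.6, -0.1]
opening: 0.0664
[ 0.55161868 -0.09108377  0.07843031] -77.93565196780732 0.06641139076125717 [-0.88502257 -0.56283344 -0.078643  ]
```

View pics/w21.png

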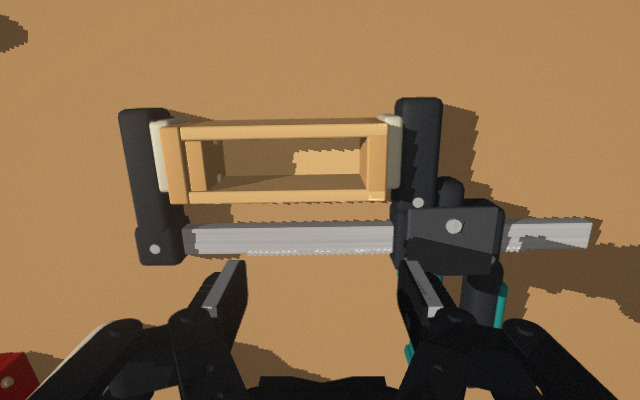

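```bash
python3 - <<'E'
from h import *
a=cv2.imread("pics/w21.png");cv2.imwrite("pics/z21.png",cv2.resize(a[105:215,125:245],None,fx=6,fy=5.4,interpolation=cv2.INTER_CUBIC))
E
```

```text
(no output)
```

View pics/z21.png

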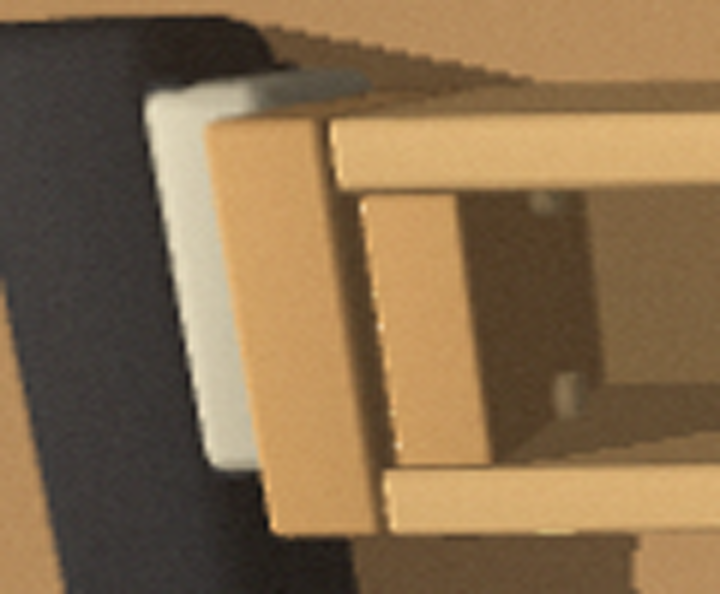

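The gap is now about 1.2 mm, down from about 9. Home should come near tail reading 76.8, where the load is about 12 N, so the target peak reading is about 80 (about 38 N). I'll return with gentler rows and check before descending.

```bash
python3 - <<'E'
from h import *
plan([.4738,-.2085,.02],-78.2,8)
E
```

```text
[-12.3, 12.1, 7.3] 0.01
[-12.3, 12.1, 7.3] 0.01
[-12.3, 12.1, 7.3] 0.01
[-12.3, 12.1, 7.3] 0.01
[-12.3, 12.1, 7.3] 0.01
[-12.3, 12.1, 7.3] 0.01
[-12.3, 12.1, 7.3] 0.01
[-12.3, 12.1, 7.3] 0.01
```

```bash
python3 -m handwheel '{"delta_pos":[[-12.3,12.1,0],[-12.3,12.1,0],[-12.3,12.1,5],[-12.3,12.1,10],[-12.3,12.1,10],[-12.3,12.1,10],[-12.3,12.1,12],[-12.3,12.1,11],[0,0,0],[0,0,0],[0,0,0]],"rot":[[0,0,0],[0,0,0],[0,0,0],[0,0,0],[0,0,0],[0,0,0],[0,0,0],[0,0,0],[0,0,0],[0,0,0],[0,0,0]],"claw":[-0.55,-0.55,-0.55,-0.55,-0.55,-0.55,-0.55,-0.55,-0.55,-0.55,-0.55]}'
python3 - <<'E'
from h import *
s=monitor.state();print(s["ee_pos"],yaw(s),s["opening"],s["wrist_force"])
c=imaging.camera("wrist");cv2.imwrite("pics/w22.png",c["image"][:,:,::-1])
E
```

```text
time_s: 20.82
ee_pos: [0.4731, -0.2091, 0.0206]
eef_rot: [0.0, 0.995, 0.102, 0.0]
wrist_force: [0.2, -0.9, -0.3]
opening: 0.0661
[ 0.4731293  -0.20913893  0.02063026] -78.30639851744759 0.06605641735017066 [ 0.15079359 -0.90550897 -0.25052936]
```

View pics/w22.png

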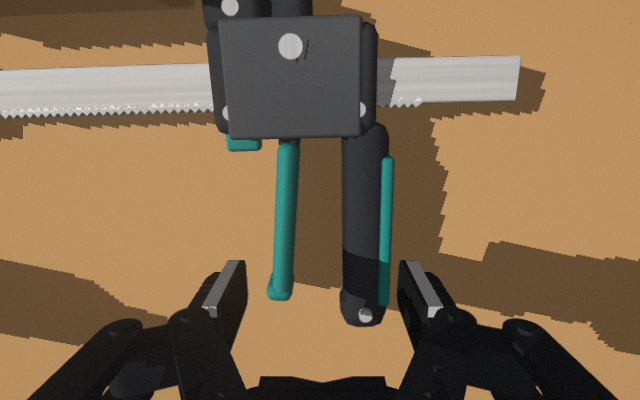

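```bash
python3 -m handwheel '{"delta_pos":[[0.5,2,0],[0,0,0],[0,0,15],[0,0,15],[0,0,12],[0,0,7],[0,0,0],[0,0,0]],"rot":[[0,0,0],[0,0,0],[0,0,0],[0,0,0],[0,0,0],[0,0,0],[0,0,0],[0,0,0]],"claw":[-0.55,-0.55,-0.55,-0.55,-0.55,-0.55,-0.55,-0.55]}'
python3 - <<'E'
from h import *
s=monitor.state();print(s["ee_pos"],yaw(s),s["opening"],s["wrist_force"])
c=imaging.camera("wrist");cv2.imwrite("pics/w23.png",c["image"][:,:,::-1])
print(travel(c["image"],s["ee_pos"],s["eef_rot"],c))
E
```

```text
time_s: 21.53
ee_pos: [0.4741, -0.2103, -0.0288]
eef_rot: [-0.0, 0.995, 0.103, -0.0]
wrist_force: [0.8, 0.5, -0.4]
opening: 0.0664
[ 0.47407117 -0.21025119 -0.02880166] -78.19817010940007 0.06637569765210892 [ 0.76261329  0.49951595 -0.38475499]
(74.79, np.float64(593.7), np.float64(371.4))
```

View pics/w23.png

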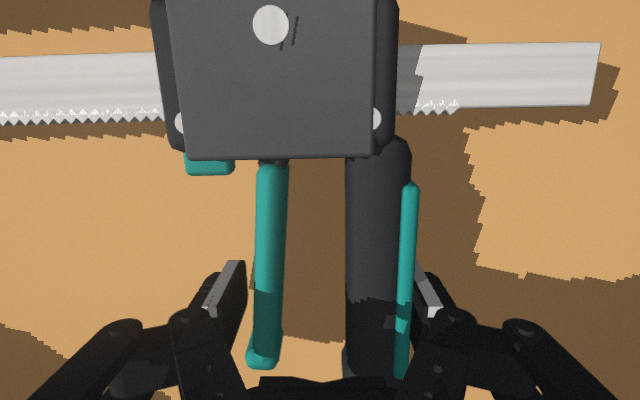

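```bash
python3 -m handwheel '{"delta_pos":[[0,4,0],[0,0,-0.5],[0,1.5,-0.6],[0,1.5,-0.6],[0,1.5,-0.6],[0,0,0],[0,0,0]],"rot":[[0,0,0],[0,0,0],[0,0,0],[0,0,0],[0,0,0],[0,0,0],[0,0,0]],"claw":[-0.55,-0.36,-0.28,-0.2,-0.13,-0.13,-0.13]}'
python3 - <<'E'
from h import *
s=monitor.state();print(s["ee_pos"],yaw(s),s["opening"],s["wrist_force"])
c=imaging.camera("wrist");cv2.imwrite("pics/w24.png",c["image"][:,:,::-1])
print(travel(c["image"],s["ee_pos"],s["eef_rot"],c))
E
```

```text
time_s: 22.17
ee_pos: [0.4759, -0.2187, -0.0258]
eef_rot: [-0.0, 0.995, 0.103, 0.0]
wrist_force: [-2.6, 1.1, 7.4]
opening: 0.0489
[ 0.47585378 -0.21871873 -0.0258203 ] -78.16316064473357 0.048943525690360944 [-2.62895471  1.05375263  7.40196106]
(74.84, np.float64(563.1), np.float64(342.7))
```

View pics/w24.png

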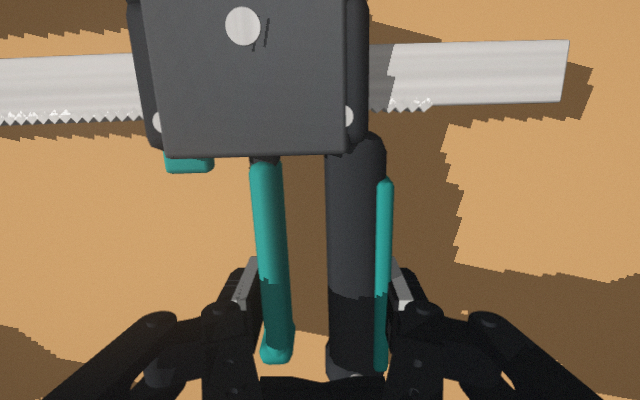

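```bash
python3 -m handwheel '{"delta_pos":[[0,1.3,-0.6],[0,0,0],[0,0,0]],"rot":[[0,0,0],[0,0,0],[0,0,0]],"claw":[-0.07,-0.07,-0.07]}'
python3 - <<'E'
from h import *
s=monitor.state();print(s["ee_pos"],yaw(s),s["opening"],s["wrist_force"])
c=imaging.camera("wrist");cv2.imwrite("pics/w25.png",c["image"][:,:,::-1])
print(travel(c["image"],s["ee_pos"],s["eef_rot"],c))
E
```

```text
time_s: 22.47
ee_pos: [0.476, -0.2198, -0.0254]
eef_rot: [-0.0, 0.995, 0.103, -0.0]
wrist_force: [-2.6, 1.5, 7.6]
opening: 0.0459
[ 0.47600274 -0.21977891 -0.02538289] -78.16353442195386 0.045943406140312254 [-2.64697942  1.49880475  7.64679253]
(75.46, np.float64(561.1), np.float64(339.1))
```

```bash
python3 -m handwheel '{"delta_pos":[[0,1.3,-0.8],[0,0,0],[0,0,0]],"rot":[[0,0,0],[0,0,0],[0,0,0]],"claw":[-0.01,-0.01,-0.01]}'
python3 - <<'E'
from h import *
s=monitor.state();print(s["ee_pos"],yaw(s),s["opening"],s["wrist_force"])
c=imaging.camera("wrist");cv2.imwrite("pics/w26.png",c["image"][:,:,::-1])
print(travel(c["image"],s["ee_pos"],s["eef_rot"],c))
c=imaging.camera("top");cv2.imwrite("pics/t26.png",cv2.resize(c["image"][130:235,310:475,::-1],None,fx=4.5,fy=4.5,interpolation=cv2.INTER_CUBIC))
E
```

```text
time_s: 22.77
ee_pos: [0.4762, -0.2209, -0.0249]
eef_rot: [-0.0, 0.995, 0.103, -0.0]
wrist_force: [-2.6, 1.3, 4.7]
opening: 0.044
[ 0.47615494 -0.22087598 -0.02494888] -78.18078186788497 0.04404860678866154 [-2.64325188  1.30065154  4.68799587]
(76.32, np.float64(559.5), np.float64(335.2))
```

View pics/w26.png

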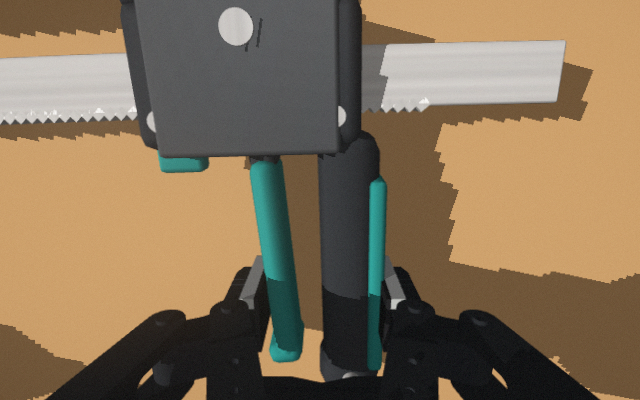

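View pics/t26.png

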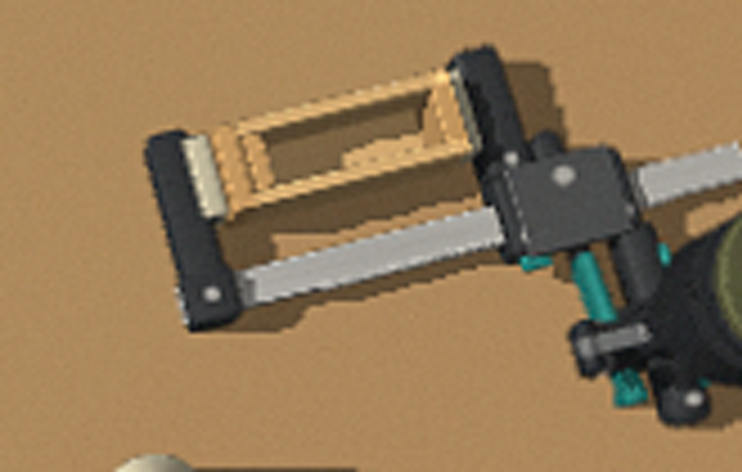

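```bash
python3 -m handwheel '{"delta_pos":[[0,0.8,-0.6],[0,0,0],[0,0,0]],"rot":[[0,0,0],[0,0,0],[0,0,0]],"claw":[0.04,0.04,0.04]}'
python3 - <<'E'
from h import *
s=monitor.state();print(s["ee_pos"],yaw(s),s["opening"],s["wrist_force"])
c=imaging.camera("wrist");cv2.imwrite("pics/w27.png",c["image"][:,:,::-1])
print(travel(c["image"],s["ee_pos"],s["eef_rot"],c))
E
```

```text
time_s: 23.12
ee_pos: [0.4764, -0.2218, -0.0246]
eef_rot: [-0.0, 0.995, 0.103, -0.0]
wrist_force: [-2.2, 1.3, 2.1]
opening: 0.0412
[ 0.47636127 -0.22181476 -0.02458123] -78.20485244637963 0.0412393468055215 [-2.18308387  1.30513966  2.13881108]
(77.15, np.float64(558.2), np.float64(331.8))
```

```bash
python3 -m handwheel '{"delta_pos":[[0,1.2,-0.6],[0,0,0],[0,0,0]],"rot":[[0,0,0],[0,0,0],[0,0,0]],"claw":[0.1,0.1,0.1]}'
python3 - <<'E'
from h import *
s=monitor.state();print(s["ee_pos"],yaw(s),s["opening"],s["wrist_force"])
c=imaging.camera("wrist");cv2.imwrite("pics/w28.png",c["image"][:,:,::-1])
print(travel(c["image"],s["ee_pos"],s["eef_rot"],c))
E
```

```text
time_s: 23.42
ee_pos: [0.4766, -0.2229, -0.024]
eef_rot: [-0.0, 0.995, 0.103, -0.0]
wrist_force: [-0.8, 2.0, -1.1]
opening: 0.039
[ 0.47664033 -0.22286537 -0.02404129] -78.2160717738795 0.03903590721234733 [-0.76199283  1.96870635 -1.09423965]
(77.96, np.float64(556.3), np.float64(328.1))
```

```bash
python3 -m handwheel '{"delta_pos":[[0,-2,0],[0,-2.5,0],[0,-2.5,0],[0,-2.5,0],[0,0,-25],[0,0,-30],[25,-25,-30],[25,-25,-20],[25,-25,0],[25,-25,0],[0,0,0],[0,0,0]],"rot":[[0,0,0],[0,0,0],[0,0,0],[0,0,0],[0,0,0],[0,0,0],[0,0,0],[0,0,0],[0,0,0],[0,0,0],[0,0,0],[0,0,0]],"claw":[-0.55,-0.55,-0.55,-0.55,-0.55,-0.55,-0.55,-0.55,-0.55,-0.55,-0.55,-0.55]}'
python3 - <<'E'
from h import *
s=monitor.state();print(s["ee_pos"],yaw(s),s["opening"],s["wrist_force"])
c=imaging.camera("wrist");a=c["image"][:,:,::-1];cv2.imwrite("pics/w29.png",a);cv2.imwrite("pics/z29.png",cv2.resize(a[100:215,125:245],None,fx=6,fy=5.2,interpolation=cv2.INTER_CUBIC))
plan([.4745,-.2165,.02],-78.2,8)
E
```

```text
time_s: 24.47
ee_pos: [0.5519, -0.0958, 0.0783]
eef_rot: [-0.0, 0.994, 0.105, 0.001]
wrist_force: [-0.4, 0.1, 0.4]
opening: 0.0664
[ 0.55192703 -0.09577433  0.07828017] -77.91823320537377 0.06643974097652802 [-0.43075395  0.07936174  0.39452874]
[-12.3, 12.5, 7.3] 0.01
[-12.3, 12.5, 7.3] 0.01
[-12.3, 12.5, 7.3] 0.01
[-12.3, 12.5, 7.3] 0.01
[-12.3, 12.5, 7.3] 0.01
[-12.3, 12.5, 7.3] 0.01
[-12.3, 12.5, 7.3] 0.01
[-12.3, 12.5, 7.3] 0.01
```

View pics/w29.png

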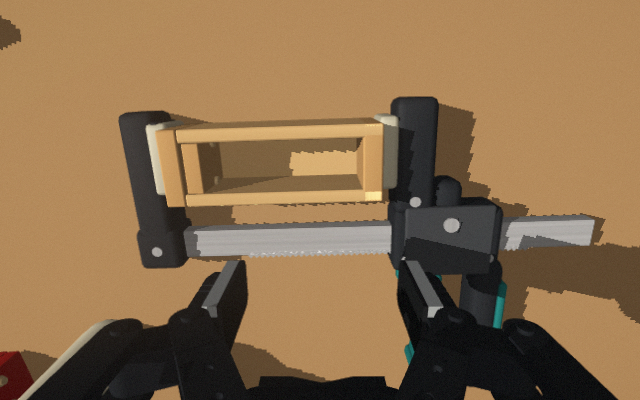

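View pics/z29.png

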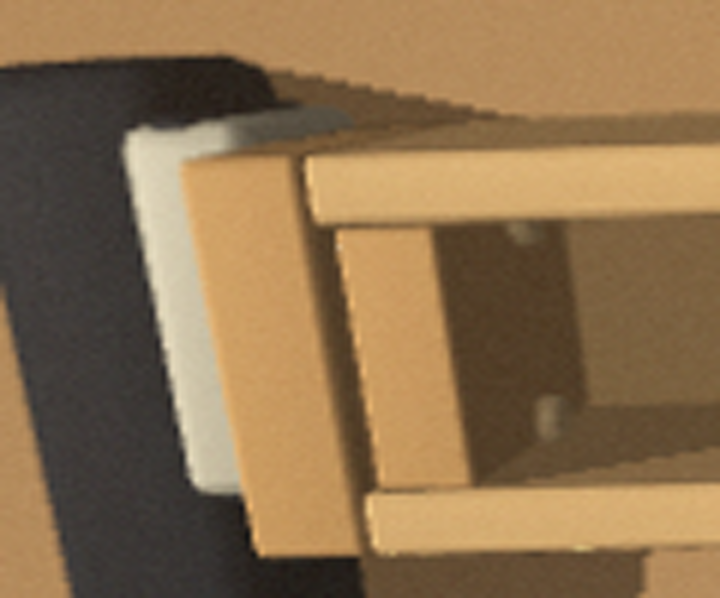

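```bash
python3 - <<'E'
import cv2,numpy as np
A=[]
for n in (21,29):
    a=cv2.imread(f"pics/w{n}.png"); A.append(cv2.resize(a[105:215,355:415],None,fx=6,fy=5.4,interpolation=cv2.INTER_CUBIC))
cv2.imwrite("pics/zr.png",np.hstack(A))
E
```

```text
(no output)
```

View pics/zr.png

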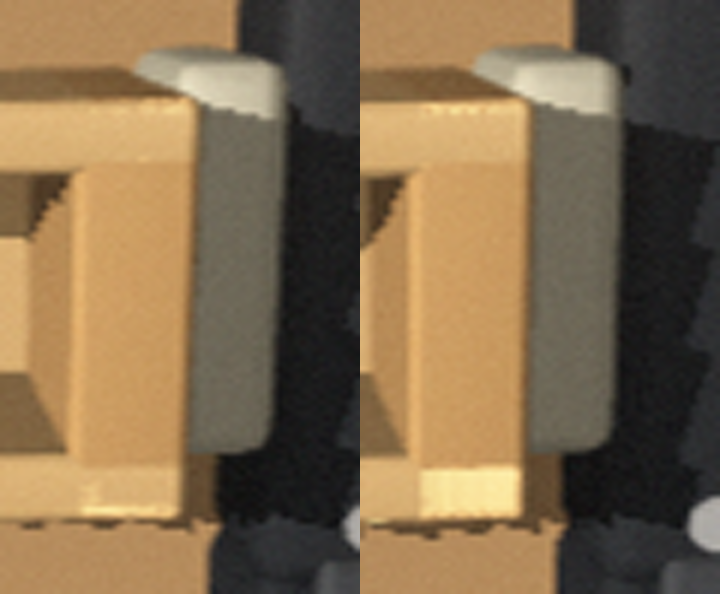

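```bash
python3 - <<'E'
import cv2,numpy as np
for n in (15,21,29):
    a=cv2.imread(f"pics/w{n}.png").astype(int)
    dr={15:-22,21:0,29:2}[n]
    for r in (145,160,175):
        p=a[r+dr-1:r+dr+2].mean(0)
        print(n,r,"B",[int(v) for v in p[110:185,0]])
E
```

```text
15 145 B [89, 90, 92, 93, 89, 91, 89, 67, 59, 62, 63, 64, 64, 62, 63, 59, 63, 61, 62, 60, 57, 59, 57, 56, 57, 54, 54, 55, 51, 53, 52, 50, 48, 47, 43, 81, 157, 188, 185, 182, 179, 176, 175, 159, 128, 109, 105, 103, 102, 104, 103, 102, 101, 100, 98, 100, 100, 96, 97, 97, 91, 70, 51, 40, 39, 38, 41, 38, 39, 40, 40, 41, 40, 42, 39]
15 160 B [92, 92, 91, 91, 90, 94, 90, 91, 92, 89, 64, 60, 60, 61, 59, 60, 63, 59, 62, 62, 57, 60, 59, 58, 56, 57, 55, 56, 55, 53, 52, 51, 50, 51, 48, 48, 42, 55, 154, 187, 182, 177, 173, 171, 167, 167, 131, 105, 103, 103, 102, 101, 100, 99, 97, 96, 100, 97, 96, 95, 96, 93, 90, 68, 47, 44, 41, 38, 39, 40, 39, 42, 39, 39, 40]
15 175 B [90, 91, 92, 91, 90, 91, 91, 92, 91, 93, 92, 89, 81, 60, 61, 62, 60, 60, 62, 58, 59, 59, 57, 58, 58, 56, 56, 57, 55, 56, 55, 53, 51, 51, 51, 50, 49, 48, 44, 43, 133, 176, 177, 171, 169, 164, 163, 160, 136, 111, 101, 99, 98, 97, 98, 98, 96, 96, 97, 95, 96, 94, 95, 94, 91, 69, 49, 44, 38, 39, 39, 39, 39, 40, 38]
21 145 B [92, 92, 90, 92, 91, 92, 92, 93, 94, 90, 92, 92, 84, 60, 61, 62, 63, 59, 61, 59, 60, 61, 60, 59, 57, 59, 57, 58, 5
[... 1122 characters left out ...]
6, 96, 94, 94, 75, 54, 45, 40, 40, 43, 106, 103, 99, 99]
29 160 B [92, 89, 93, 92, 92, 92, 90, 92, 90, 91, 92, 92, 91, 91, 92, 87, 76, 58, 60, 59, 59, 58, 57, 59, 59, 59, 59, 58, 58, 55, 56, 57, 54, 56, 53, 51, 51, 53, 51, 50, 51, 116, 177, 182, 176, 172, 169, 169, 165, 151, 119, 103, 100, 99, 99, 100, 97, 98, 96, 96, 97, 97, 98, 95, 95, 95, 94, 83, 61, 46, 39, 39, 42, 73, 101]
29 175 B [92, 91, 93, 91, 90, 90, 91, 91, 93, 92, 91, 92, 92, 91, 89, 92, 93, 92, 86, 72, 58, 59, 59, 55, 58, 58, 54, 56, 54, 56, 57, 57, 56, 55, 56, 52, 54, 51, 52, 52, 52, 50, 48, 51, 160, 180, 172, 168, 165, 164, 163, 163, 132, 106, 97, 98, 98, 98, 95, 96, 95, 94, 93, 94, 93, 95, 94, 94, 94, 92, 67, 51, 43, 41, 42]
```

Seen from above, the far pad has sunk about 2 mm further into its jaw (24.8 px against 28.5), and the trough's length changed by only about 0.3 mm more. So the board is home and the hold is about 20 N. One more measured squeeze to a tail reading of about 79.5 (35–40 N) will secure it.

```bash
python3 -m handwheel '{"delta_pos":[[-12.3,12.5,0],[-12.3,12.5,0],[-12.3,12.5,5],[-12.3,12.5,10],[-12.3,12.5,10],[-12.3,12.5,10],[-12.3,12.5,12],[-12.3,12.5,11],[0,0,0],[0,0,0],[0,0,0]],"rot":[[0,0,0],[0,0,0],[0,0,0],[0,0,0],[0,0,0],[0,0,0],[0,0,0],[0,0,0],[0,0,0],[0,0,0],[0,0,0]],"claw":[-0.55,-0.55,-0.55,-0.55,-0.55,-0.55,-0.55,-0.55,-0.55,-0.55,-0.55]}'
python3 - <<'E'
from h import *
s=monitor.state();print(s["ee_pos"],yaw(s),s["opening"],s["wrist_force"])
c=imaging.camera("wrist");cv2.imwrite("pics/w30.png",c["image"][:,:,::-1])
E
```

```text
time_s: 25.43
ee_pos: [0.4743, -0.2171, 0.0205]
eef_rot: [0.0, 0.995, 0.102, 0.0]
wrist_force: [0.8, 0.6, 0.2]
opening: 0.066
[ 0.47429174 -0.21705894  0.02050194] -78.30236004164583 0.06602263408520032 [0.75107859 0.55053038 0.24719006]
```

View pics/w30.png

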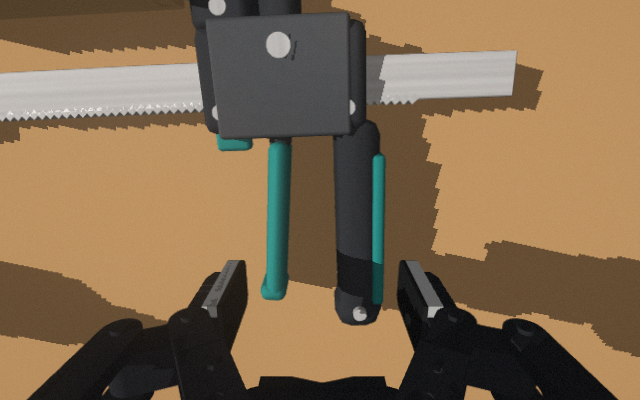

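```bash
python3 -m handwheel '{"delta_pos":[[0.5,2,0],[0,0,0],[0,0,15],[0,0,15],[0,0,12],[0,0,7],[0,0,0],[0,0,0]],"rot":[[0,0,-2],[0,0,0],[0,0,0],[0,0,0],[0,0,0],[0,0,0],[0,0,0],[0,0,0]],"claw":[-0.55,-0.55,-0.55,-0.55,-0.55,-0.55,-0.55,-0.55]}'
python3 - <<'E'
from h import *
s=monitor.state();print(s["ee_pos"],yaw(s),s["opening"],s["wrist_force"])
c=imaging.camera("wrist");cv2.imwrite("pics/w31.png",c["image"][:,:,::-1])
print(travel(c["image"],s["ee_pos"],s["eef_rot"],c))
E
```

```text
time_s: 26.15
ee_pos: [0.4754, -0.2183, -0.0289]
eef_rot: [-0.0, 0.993, 0.12, -0.0]
wrist_force: [0.5, 0.5, 0.6]
opening: 0.066
[ 0.4753574  -0.21828514 -0.02893787] -76.19359804243645 0.06602099616912978 [0.49882156 0.53975542 0.56588835]
(77.32, np.float64(595.7), np.float64(364.5))
```

View pics/w31.png

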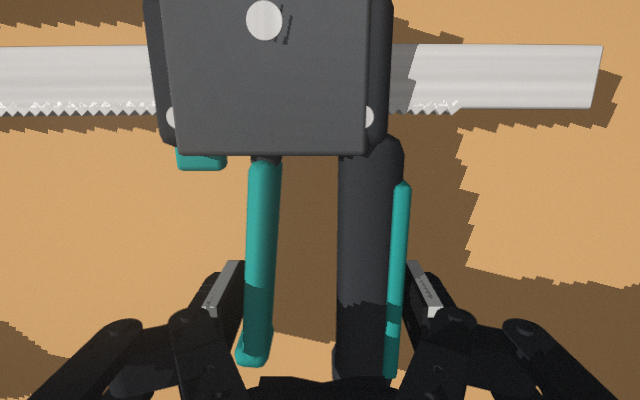

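```bash
python3 -m handwheel '{"delta_pos":[[0,0,0],[0,0,-0.8],[0,1.5,-0.8],[0,1.5,-0.8],[0,1.3,-0.8],[0,0.8,0],[0,0,0],[0,0,0]],"rot":[[0,0,0],[0,0,0],[0,0,0],[0,0,0],[0,0,0],[0,0,0],[0,0,0],[0,0,0]],"claw":[-0.45,-0.36,-0.28,-0.2,-0.13,-0.07,-0.07,-0.07]}'
python3 - <<'E'
from h import *
s=monitor.state();print(s["ee_pos"],yaw(s),s["opening"],s["wrist_force"])
c=imaging.camera("wrist");cv2.imwrite("pics/w32.png",c["image"][:,:,::-1])
print(travel(c["image"],s["ee_pos"],s["eef_rot"],c))
E
```

```text
time_s: 26.87
ee_pos: [0.4757, -0.2227, -0.0254]
eef_rot: [-0.001, 0.993, 0.121, -0.001]
wrist_force: [-4.1, 2.0, 6.1]
opening: 0.046
[ 0.47572696 -0.22269876 -0.02537372] -76.14774301331745 0.046034394158017314 [-4.14065065  1.96725056  6.06831959]
(77.69, np.float64(576.0), np.float64(347.9))
```

```bash
python3 -m handwheel '{"delta_pos":[[0,1,-0.6],[0,0,0],[0,0,0]],"rot":[[0,0,0],[0,0,0],[0,0,0]],"claw":[-0.01,-0.01,-0.01]}'
python3 - <<'E'
from h import *
s=monitor.state();print(s["ee_pos"],yaw(s),s["opening"],s["wrist_force"])
c=imaging.camera("wrist");cv2.imwrite("pics/w33.png",c["image"][:,:,::-1])
print(travel(c["image"],s["ee_pos"],s["eef_rot"],c))
E
```

```text
time_s: 27.17
ee_pos: [0.4759, -0.2238, -0.025]
eef_rot: [-0.001, 0.993, 0.12, -0.001]
wrist_force: [-4.8, 2.2, 5.6]
opening: 0.0437
[ 0.47592653 -0.22383527 -0.02498227] -76.16847378116468 0.043677045131760746 [-4.82536887  2.2392516   5.62987853]
(78.37, np.float64(573.7), np.float64(343.9))
```

```bash
python3 -m handwheel '{"delta_pos":[[0,0.9,-0.5],[0,0,0],[0,0,0]],"rot":[[0,0,0],[0,0,0],[0,0,0]],"claw":[0.03,0.03,0.03]}'
python3 - <<'E'
from h import *
s=monitor.state();print(s["ee_pos"],yaw(s),s["opening"],s["wrist_force"])
c=imaging.camera("wrist");cv2.imwrite("pics/w34.png",c["image"][:,:,::-1])
print(travel(c["image"],s["ee_pos"],s["eef_rot"],c))
E
```

```text
time_s: 27.47
ee_pos: [0.4762, -0.2246, -0.0247]
eef_rot: [-0.001, 0.993, 0.12, -0.001]
wrist_force: [-3.4, 2.6, 3.2]
opening: 0.0422
[ 0.47619287 -0.22458519 -0.02468043] -76.17700214472012 0.04215048820198473 [-3.37287355  2.55391741  3.18798089]
(79.01, np.float64(572.6), np.float64(341.2))
```

```bash
python3 -m handwheel '{"delta_pos":[[0,0.6,-0.3],[0,0,0],[0,0,0]],"rot":[[0,0,0],[0,0,0],[0,0,0]],"claw":[0.055,0.055,0.055]}'
python3 - <<'E'
from h import *
s=monitor.state();print(s["ee_pos"],yaw(s),s["opening"],s["wrist_force"])
c=imaging.camera("wrist");cv2.imwrite("pics/w35.png",c["image"][:,:,::-1])
print(travel(c["image"],s["ee_pos"],s["eef_rot"],c))
E
```

```text
time_s: 27.77
ee_pos: [0.4763, -0.2251, -0.0245]
eef_rot: [-0.001, 0.993, 0.12, -0.001]
wrist_force: [-4.3, 2.1, 3.1]
opening: 0.0411
[ 0.47629151 -0.22509345 -0.02450308] -76.18979405831831 0.04108462596510995 [-4.25527118  2.08885921  3.11163215]
(79.26, np.float64(571.7), np.float64(339.6))
```

Tail reading 79.26, about 32–37 N estimated. I'll release gently and check from above.

```bash
python3 -m handwheel '{"delta_pos":[[0,-1,0],[0,-2,0],[0,-2.5,0],[0,-2,0],[0,0,-25],[0,0,-30],[25,-25,-30],[25,-25,-20],[25,-25,0],[25,-25,0],[0,0,0],[0,0,0]],"rot":[[0,0,0],[0,0,0],[0,0,0],[0,0,0],[0,0,0],[0,0,0],[0,0,0],[0,0,0],[0,0,0],[0,0,0],[0,0,0],[0,0,0]],"claw":[-0.1,-0.3,-0.5,-0.55,-0.55,-0.55,-0.55,-0.55,-0.55,-0.55,-0.55,-0.55]}'
python3 - <<'E'
from h import *
s=monitor.state();print(s["ee_pos"],yaw(s),s["opening"],s["wrist_force"])
c=imaging.camera("wrist");a=c["image"][:,:,::-1];cv2.imwrite("pics/w36.png",a);cv2.imwrite("pics/z36.png",cv2.resize(a[100:215,125:245],None,fx=6,fy=5.2,interpolation=cv2.INTER_CUBIC))
c=imaging.camera("side");cv2.imwrite("pics/s36.png",c["image"][:,:,::-1])
E
```

```text
time_s: 28.82
ee_pos: [0.5491, -0.098, 0.0781]
eef_rot: [0.0, 0.992, 0.122, 0.002]
wrist_force: [0.1, 0.5, 0.3]
opening: 0.0664
[ 0.54912249 -0.09802478  0.0780526 ] -75.93445560730318 0.06643440399336574 [0.07381482 0.53620017 0.33686909]
```

View pics/w36.png

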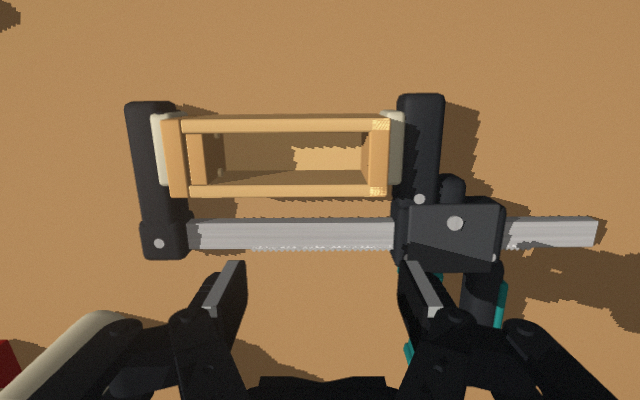

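View pics/z36.png

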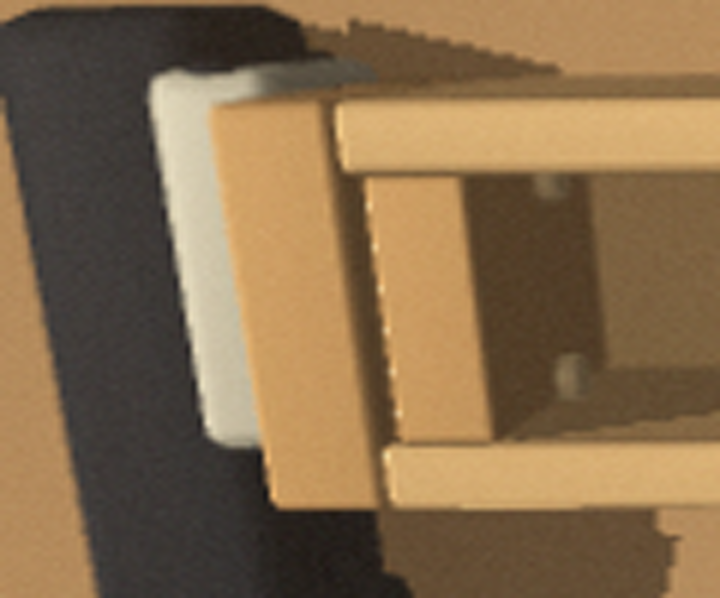

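View pics/s36.png

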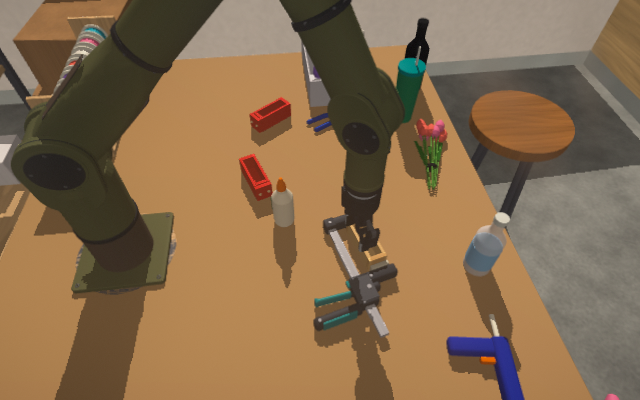

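```bash
python3 - <<'E'
import cv2,numpy as np
def cr(p,i0,i1,th,up):
    for i in range(i0,i1):
        if (p[i]<th<=p[i+1]) if up else (p[i]>=th>p[i+1]): return i+(p[i]-th)/(p[i]-p[i+1])
for n,dr in ((15,-22),(21,0),(29,2),(36,-6)):
    a=cv2.imread(f"pics/w{n}.png").astype(float); o=[]
    for r in range(140,176,3):
        p=a[r+dr-1:r+dr+2].mean(0); b=p[:,0]
        j=cr(b,105,140,75,False); c=cr(b,int(j)+8,200,115,True); d=cr(b,int(c)+3,220,125,False); e=cr(b,int(d)+8,230,70,False); f=cr(b,int(e)+1,240,70,True)
        o.append([c-j,d-c,e-d,(f or np.nan)-e])
    a=cv2.imread(f"pics/w{n}.png").astype(float)
    print(n,"jaw,cream,board,(seam) px",np.round(np.nanmedian(o,0),2))
E
```

```text
15 jaw,cream,board,(seam) px [28.13  8.73 16.69 15.83]
21 jaw,cream,board,(seam) px [29.06  9.28 17.82  5.51]
29 jaw,cream,board,(seam) px [25.03  8.94 17.83  5.35]
36 jaw,cream,board,(seam) px [24.13  9.46 18.01  5.26]
```

The recess hasn't changed over the last two squeezes (5.5, 5.4, 5.3 px) while the pad sank about 3.4 mm in all, so the board is home and the hold is about 30 N. I'll retreat upward and do the last checks.

```bash
python3 -m handwheel '{"delta_pos":[[0,0,-25],[0,0,-30],[0,10,-30],[-20,20,-20],[-20,20,0],[-20,20,0],[-20,20,0],[-20,20,0],[-20,20,0],[0,0,0],[0,0,0]],"rot":[[0,0,0],[0,0,0],[0,0,0],[0,0,0],[0,0,0],[0,0,0],[0,0,0],[0,0,0],[0,0,0],[0,0,0],[0,0,0]],"claw":[-0.55,-0.55,-0.55,-0.55,-0.55,-0.55,-0.55,-0.55,-0.55,-0.55,-0.55]}'
python3 - <<'E'
from h import *
s=monitor.state();print(s["ee_pos"],s["wrist_force"])
for n in ("top","side"):
    c=imaging.camera(n);a=c["image"][:,:,::-1];cv2.imwrite(f"pics/{n}37.png",a)
    b=cv2.imread(f"pics/{n}0.png")
    x=(200,130,460,260) if n=="top" else (230,100,410,330)
    k=3 if n=="top" else 2.4
    cv2.imwrite(f"pics/{n}37z.png",cv2.resize(a[x[1]:x[3],x[0]:x[2]],None,fx=k,fy=k))
    q=dict(top=[("bottle",(325,225,365,260)),("white",(205,125,275,170))],side=[("bottle",(268,178,298,228)),("white",(345,115,370,168))])[n]
    for nm,(x0,y0,x1,y1) in q: print(n,nm,np.abs(a[y0:y1,x0:x1].astype(int)-b[y0:y1,x0:x1]).mean())
E
```

```text
time_s: 29.83
ee_pos: [0.4586, -0.2593, 0.1831]
eef_rot: [0.001, 0.993, 0.116, -0.0]
wrist_force: [0.6, -0.5, -0.5]
opening: 0.0662
[ 0.45863154 -0.25928056  0.18305944] [ 0.55609118 -0.48890089 -0.45731238]
top bottle 4.852142857142857
top white 4.835449735449735
side bottle 10.172
side white 49.77459119496855
```

View pics/top37z.png

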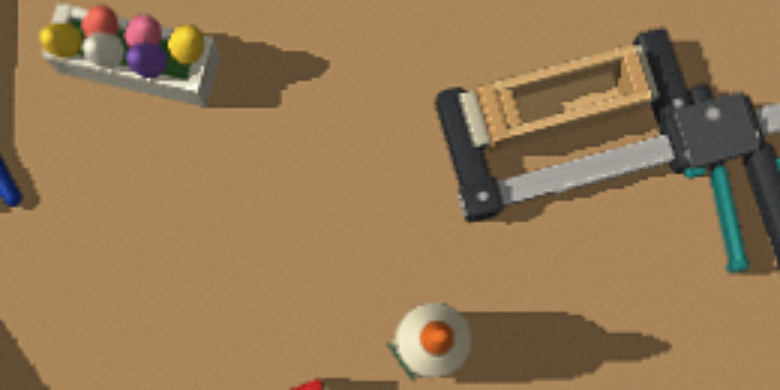

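View pics/side37z.png

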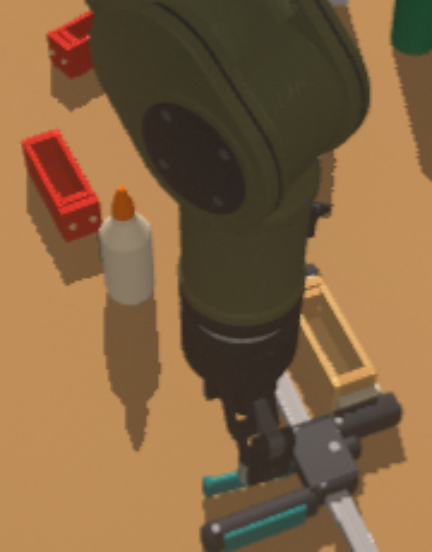

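The trough is clamped upright and flat with the joint shut. The bottle and the painted trough are unchanged in the top view (the arm hides the painted trough in the side view). The gripper is clear of everything.

```bash
python3 -c "
from cell import manip; print(manip.sign_off())"
```

```text
the job is handed in; nothing more can be done
None
```

I set the trough upright between the jaws and let go, then pumped the trigger seven times. I handed in at about 30 s, with the gripper clear of everything.

**Board home:** over the last two squeezes the joint stayed the same to within about 0.2 mm. The far pad kept sinking, by about 3.4 mm in all. A thin dark seam, about 1 mm wide, still shows at the joint; I take it to be the rounded edges.

**Clamp force:** nothing here measures it directly. From the jaw travel and the pad's rubber I estimate a peak of 33–40 N and about 25–33 N held.

**Bystanders:** the glue bottle and painted trough look the same as at the start in the top view. The arm hid the painted trough in the last side view.

**What went wrong or disagreed:**
- **First grasp missed:** the fingertips sit about 35 mm behind the reported TCP. The fingers shut above the trough without touching it, and I went lower.
- **Finger on the trigger:** once, coming back to the trigger, a finger pressed on its end with about 20 N. I backed off at once, and the clamp showed no lasting shift from it.
- **Clamp moved:** over the whole job it crept several millimetres and turned about 2°.

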